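# Set the bench supply and probe the test pad

### The arm

A 7-joint arm with a two-finger parallel gripper is mounted at the origin on the work surface. World frame = base frame: x ahead of the robot, y to its left, z up, the work surface at z = 0. Lengths are in m, angles in rad, forces in N, time in s.
With the tool pointing down it reaches from about 0.4 to 0.85 m from the base axis. Payload 4.5 kg.
Tool frame: the origin (TCP) lies on the centre line of the jaws, within the pads' length; the fingertips stand 11 mm ahead of it and the grasp point (between the pads) lies 8 mm behind it; z points along the fingers, x is the direction in which the jaws open and shut, and the axes are right-handed (so a half turn about z gives the same grasp; the last joint's range is limited). The gripper opens to 88 mm and grips with 3 to 60 N. Pads are 18 mm wide; open, the fingers measure 123 mm over their backs; the gripper's body (75 mm by 187 mm) begins 45 mm behind the grasp point.
Start: joints at [-1.156, 0.689, -0.195, 1.565, 0.157, 0.902, -0.215], TCP at [0.232, 0.58, 0.25] pointing down, gripper open.
Joint ranges: [-3.01, 3.01], [-0.46, 2.08], [-1.47, 1.51], [0.13, 2.56], [-1, 4.14], [0.04, 2.09], [-2.66, 2.66]. Speed limits (rad/s): [2.57, 2.57, 3.14, 3.14, 3.14, 3.14, 3.14].

### API

Orientations are given as a unit quaternion [x, y, z, w].
In Python, from plant import r, vision, order, nets gives the robot as it stands.
- The arm moves only by the tool send_rows, never from a script. Its argument "series" is a list of rows, each an object with "delta_pos": the shift along the tool's x, y, z in cm, a list of three; "turn": the turn about the tool's z in degrees; "jaw": the closure, from 0 (fully open) to 1 (shut). In form: [{"delta_pos": [x, y, z], "turn": turn, "jaw": jaw}, ...]. A call has 1 to 8 rows; each row is the pose to reach, as a shift and turn from the pose commanded when the call began, along the tool's axes at that moment; what a row does not reach only later rows make up. A row lasts 1/12 s, in which the tool goes at most 41.7 mm and 7.16 degrees, less where a joint would pass 70% of its speed; a pose out of reach is approached as far as the arm can. A call with a gripper value outside its range is refused whole. The fingers move at their own pace and stop on an object; "force" is the grip in N (left out, the last holds). Time passes only in rows, so rows that repeat a pose let the fingers close. It gives the time, the measured TCP pose, the force and the opening at its end, in the units of the state.
- r.get_state(): the state, without advancing time (a new reading comes with each control period).
- vision.snapshot(name): name is "side" or "top" or "wrist"; returns the picture (400x640x3 uint8, blue, green, red); there is no depth.
- vision.camera_params(name): a dict with "intrinsics" (3x3 intrinsics, pixels), "extrinsics" (4x4, takes a point from world to camera coordinates). Camera axes: x right, y down, z forward; pixel columns grow to the right and rows downward; lengths in m; the calibration is good to about 2 mm. A picture is of the moment at which its call begins: read the wrist's pose just before it. camera_params takes no time and is no camera call; for the wrist camera it gives the pose at the moment of the call.
- order.finish_job(): hands the job in, once; it reports no verdict.
Trained networks look in the newest picture that a camera, given by its name, has taken for a name from the list of things; names that differ only in an ending like _2 or _b are one class to them, and where a whole thing is asked for, a point or a joint stands for the part that bears it (a point fixed in the world has none). Each returns a list of dicts, best first, with "score" (0 to 1); they miss things now and then, are a little off and sometimes report something else, mostly with a low value. They report only what shows in the picture. A call takes as long as a camera call. They do not tell look-alikes from the thing itself.
- nets.boxes_of(camera, label): "location" ([row, column] as shares, 0 to 1, of the picture: columns of its width, rows of its height, amid what is visible of it).
- nets.trace(camera, label): "region" (400x640 bool, what is visible of it) and "location" ([row, column] as shares, 0 to 1, of the picture: columns of its width, rows of its height, amid what is visible of it).
The state is a dict: "clock": time; "q": joint angles; "qd": joint speeds; "joint_torque": joint torques, N m; "tool_pos": TCP position; "eef_rot": TCP orientation; "contact_force": force on the tool from outside, world axes, zero at the start; "moment": the same for the moment, N m; "opening": opening from 0.0 (shut) to 1.0 (fully open).
Only numpy, scipy, OpenCV 4.12 (cv2) and the standard library are available. Lean on these libraries where they do the work, as an engineer would, in place of code of your own. Each camera call takes 0.05 s, during which the arm holds its last target.

### The job

Slide the fader on top of the bench supply until its grip is level with the steel pointer beside the track, and let go of it. Then take the tester out of its stand and set its sprung tip on the round test pad in the white ring on the circuit board, with the tester square to the sloped board and pressed only lightly, so that the tip is pushed in about half way. Finish while still holding the tester there, in contact; leave the fader at its setting and everything else on the bench where it is.

Things in the scene. Friction and masses are not known exactly. Their poses are not given: they have to be found in the camera images.
- fader (a joint): Position of the fader grip along its track on the bench supply, in m: 0 at one end of the track, 0.12 at the other; it slides along the supply's +y axis and stays where it is left (rubs with about 1.5 N).
- fader_top (a point): Centre of the top face of the fader grip, a black block 28 mm (across the track, x) by 20 mm (along the track, y) with a thin white line across its top. It stands 40 mm above the flat top of the bench supply. Axes: y along the track towards growing joint values, z up. The supply is a low grey box, 120 x 220 mm and 40 mm high, fixed to the bench, to one side (left or right) of the circuit board.
- index_mark (a point): The set position on the supply: a point on the centre line of the track, at the level of the supply's top, in line with the small steel pointer (27 x 14 mm, 14 mm high, its wedge nose towards the track) that is fixed beside the track, 29 to 56 mm off its centre line (+x side). Same axes as the fader: the grip is level with the pointer when point fader_top has no offset from this point along y.
- tester_mid (a point): Centre of the grip part of the tester, a loose cordless probe of about 130 g: a grey square bar 24 x 24 mm and 70 mm long (35 mm to either end of this point), with a black round barrel 14 mm thick and 45 mm long below it, and a steel sprung tip 6 mm thick with a round end. Axes: z runs along the tester from the tip towards the grip's top end, x and y are square to the flat sides. It starts upright in the stand, grip shoulder on the stand's top.
- tester_tip (a point): Very end of the tester's sprung steel tip, on its axis. With the tip fully out it is 95 mm from tester_mid (along -z of the tester).
- plunger (a joint): How far the sprung tip is pushed into the tester, in m: 0 fully out, 0.010 fully in. The spring pushes with 1 N at first and 4 N when fully in.
- tester: The tester itself; origin on its axis at the underside of the grey grip (35 mm below tester_mid), axes as tester_mid.
- stand: The tester's stand: a black block 80 x 80 x 70 mm high, fixed to the bench, with an upright 18 mm hole through its middle in which barrel and tip hang free; origin at the centre of its underside. It stands on the other side of the circuit board from the supply.
- test_pad (a point): Centre of the test pad, on the surface of the circuit board: the only round gold pad, 14 mm across, inside a thin white printed ring 23 mm across (the other gold pads are small squares). Axes are those of the board: z is square to the board, pointing up out of it, x points up the slope.
- board: The green circuit board, 120 (x, up the slope) x 132 (y) mm, held fixed in an aluminium cradle at a slope of 20 degrees, its low edge towards the robot, its middle 56 mm above the bench; origin at the centre of its upper face. The parts soldered on it rise at most 12 mm, and none stands within 20 mm of the test pad's centre.
- spool: Bystander: spool of solder, 52 mm across, 34 mm high, standing on its flange; origin at its underside.
- flux: Bystander: small amber jar, 32 mm across, 60 mm high; origin at its underside.
- driver: Bystander: screwdriver 160 mm long, lying; the origin is on it.
- tray: Bystander: small grey open tray, 90 x 70 x 25 mm; origin under its centre.
- sink: Bystander: finned aluminium heat sink, 50 x 40 x 26 mm; origin under its centre.
- meter: Bystander: black hand-held meter lying on its back, 150 x 75 x 38 mm; origin under its centre.
- cutter: Bystander: small cutters lying flat, 115 mm long, 12 mm high; the origin is under the middle.
Things that resemble listed ones, but are neither listed nor needed, are in the scene too. What is shaped like the stand but green or orange is not meant.

How it is judged:
By the outcome, as a careful person would: the job done as asked, in the order asked, and still so for the second after the job is handed in, while the arm keeps its last pose, push and grip.
It also fails if it takes over 61 s, if anything falls off the work surface, if the arm or the gripper's body presses on something with over 40 N, if the wrist force passes 120 N, or if a joint passes its speed limit or range.

## Working session

There is one attempt and no reset: what is moved stays moved. The work goes in short steps, Python scripts to look and compute and a tool call to move; the robot and the scene stay as the last step left them, time stands still between calls to the robot, and variables do not carry over. Pictures are saved under pics/ and viewed, and the job is handed in when it is done.

Besides the shell and the picture viewer there is one more tool, called after "Call:" as a command line: name --argument value ..., lists and objects as JSON in quotes. send_rows: Moves the arm, as the interface text tells. Its arguments: {"type":"object","properties":{"series":{"type":"array"},"force":{"type":"number"}},"required":["series"]}

```bash
ls; mkdir -p pics
python3 - <<'E'
from plant import r, vision, order, nets
import cv2
s=r.get_state(); print(s)
for n in ("top","side","wrist"):
    cv2.imwrite(f"pics/{n}0.png",vision.snapshot(n)); p=vision.camera_params(n); print(n,p)
E
```

```text
pics
{'clock': 0.0, 'q': array([-1.15617796,  0.68999415, -0.19451877,  1.56635907,  0.15733688,
        0.90252625, -0.21505999]), 'qd': array([-0.00021974, -0.00076977, -0.00136364, -0.00119261,  0.00095695,
        0.00025464,  0.00072318]), 'joint_torque': array([ 1.05750118e-03, -5.27558613e+01, -1.26671333e+00, -1.53425288e+01,
       -5.25925658e-02,  6.59287631e-03,  1.75817991e-04]), 'tool_pos': array([0.23211906, 0.57961942, 0.24889981]), 'eef_rot': array([ 8.28111467e-01,  5.60562668e-01, -7.33093444e-04,  5.96628846e-04]), 'contact_force': array([0.4828144 , 0.84391256, 1.03443573]), 'moment': array([0.04008926, 0.01242142, 0.03155962]), 'opening': 1.0022387040782261}
top {'intrinsics': array([[497.01912726,   0.        , 314.61342825],
       [  0.        , 497.01912726, 200.52985056],
       [  0.        ,   0.        ,   1.        ]]), 'extrinsics': array([[ 6.39403299e-02, -9.97951822e-01, -1.94813007e-03,
        -1.20326592e-03],
       [-9.77244400e-01, -6.22177080e-02, -2.02786436e-01,
         5.50542588e-01],
       [ 2.02249885e-01,  1.48700308e-02, -9.79221051
[... 289 characters left out ...]
]]), 'extrinsics': array([[ 0.95373234, -0.30048674,  0.01011664, -0.48779977],
       [-0.19613831, -0.64733223, -0.73653971,  0.17657574],
       [ 0.22786924,  0.70047748, -0.67631865,  1.19048572],
       [ 0.        ,  0.        ,  0.        ,  1.        ]])}
wrist {'intrinsics': array([[335.49323147,   0.        , 322.1548952 ],
       [  0.        , 335.49323147, 197.75611221],
       [  0.        ,   0.        ,   1.        ]]), 'extrinsics': array([[ 0.37142003,  0.92846346, -0.00166006, -0.62484427],
       [ 0.88533498, -0.35362728,  0.30187701, -0.04075546],
       [ 0.27969473, -0.11359288, -0.95334543,  0.39103635],
       [ 0.        ,  0.        ,  0.        ,  1.        ]])}
```

View pics/top0.png

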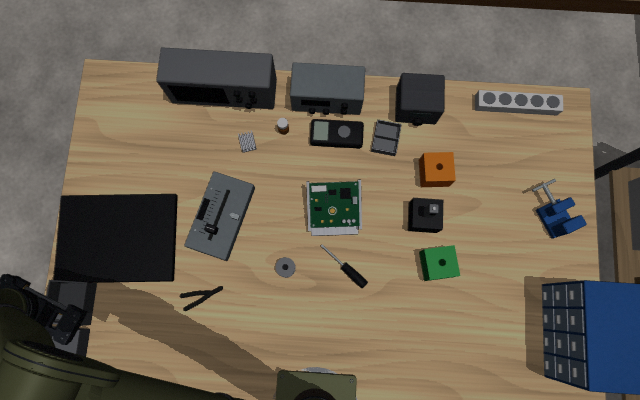

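View pics/side0.png

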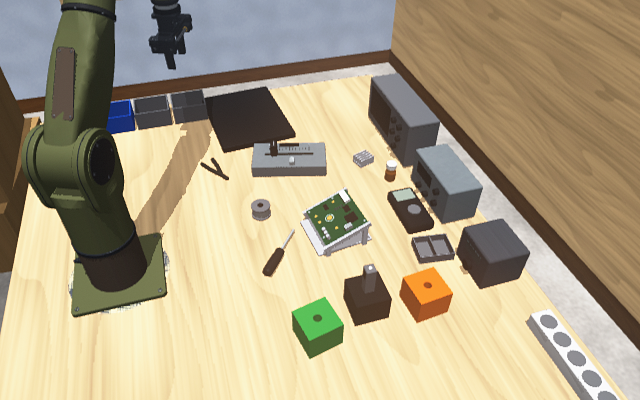

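View pics/wrist0.png

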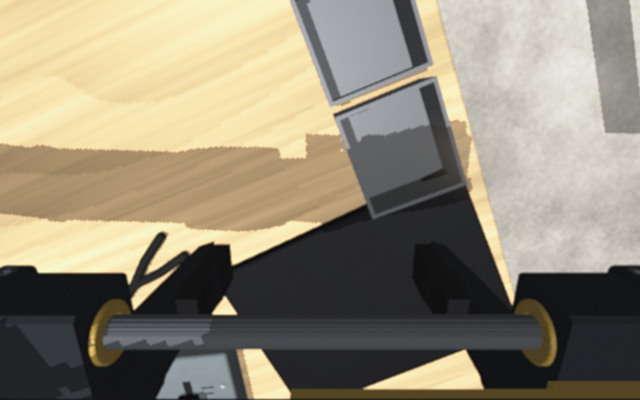

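Run:
```python
from plant import r, vision, order, nets
import cv2, numpy as np
a=cv2.imread("pics/top0.png"); b=cv2.imread("pics/side0.png")
c=cv2.resize(a[160:280,170:310],None,fx=5,fy=5,interpolation=cv2.INTER_CUBIC); cv2.imwrite("pics/c1.png",c)
c=cv2.resize(a[160:270,290:460],None,fx=4.5,fy=4.5,interpolation=cv2.INTER_CUBIC); cv2.imwrite("pics/c2.png",c)
c=cv2.resize(b[125:185,240:340],None,fx=7.5,fy=7.5,interpolation=cv2.INTER_CUBIC); cv2.imwrite("pics/c3.png",c)
c=cv2.resize(b[180:330,280:460],None,fx=4,fy=4,interpolation=cv2.INTER_CUBIC); cv2.imwrite("pics/c4.png",c)
for cam in("top","side"):
    for l in ("fader","fader_top","index_mark","tester","tester_mid","stand","test_pad","board","plunger"):
        try: print(cam,l,[(round(d["score"],2),np.round(np.array(d["location"])*[400,640],1)) for d in nets.boxes_of(cam,l)][:3])
        except Exception as e: print(cam,l,e)
```

```text
top fader []
top fader_top [(0.72, array([141.2, 247.9])), (0.66, array([228.2, 214.7]))]
top index_mark [(0.62, array([215.9, 232.5]))]
top tester [(0.48, array([207.8, 429.8]))]
top tester_mid [(0.62, array([212.1, 430.6]))]
top stand [(0.92, array([262.6, 437.6])), (0.85, array([168.5, 436.1])), (0.64, array([215.1, 424.7]))]
top test_pad [(0.97, array([205.6, 333.4]))]
top board [(0.96, array([202.3, 332.8]))]
top plunger []
side fader [(0.64, array([148.5, 275.3])), (0.56, array([276.9, 367.8]))]
side fader_top [(0.42, array([214. , 336.7]))]
side index_mark [(0.69, array([248.5, 429.8])), (0.62, array([164. , 293.7])), (0.42, array([149.7, 271.1]))]
side tester [(0.82, array([279.5, 370.7]))]
side tester_mid [(0.74, array([277.2, 366.6]))]
side stand [(0.96, array([294.9, 425.5])), (0.82, array([329.7, 314.6])), (0.66, array([301.2, 366.2]))]
side test_pad [(0.72, array([214.9, 336.5]))]
side board [(0.56, array([217.4, 337.2]))]
side plunger []
```

View pics/c1.png

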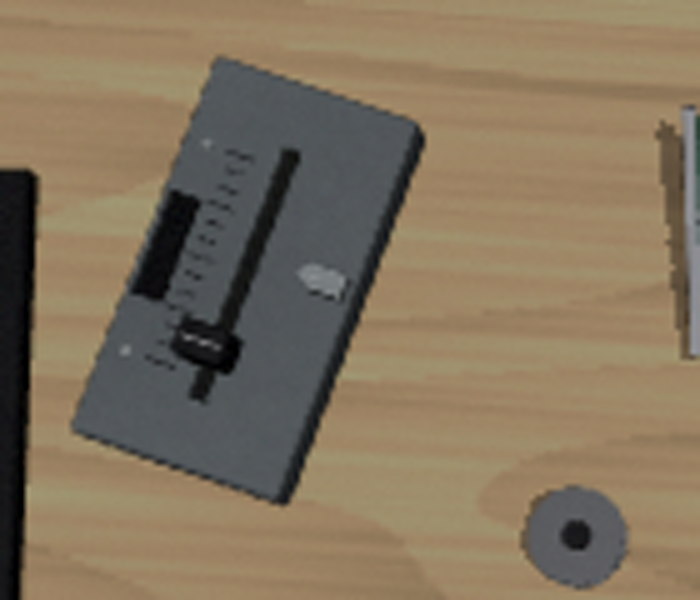

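View pics/c2.png

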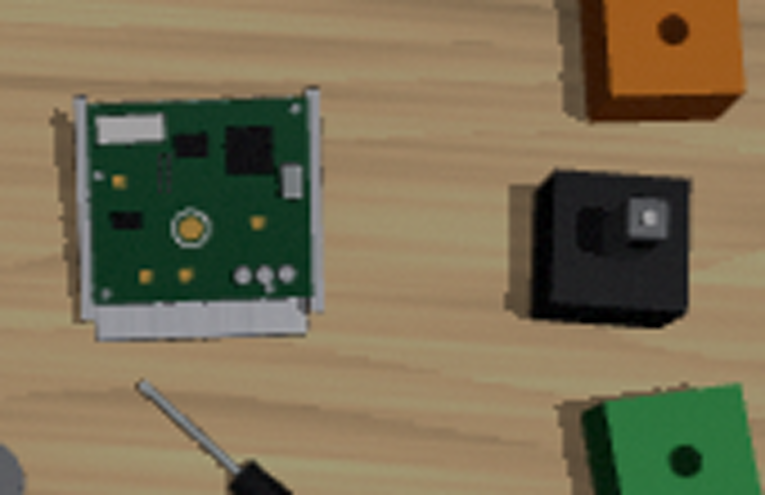

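View pics/c3.png

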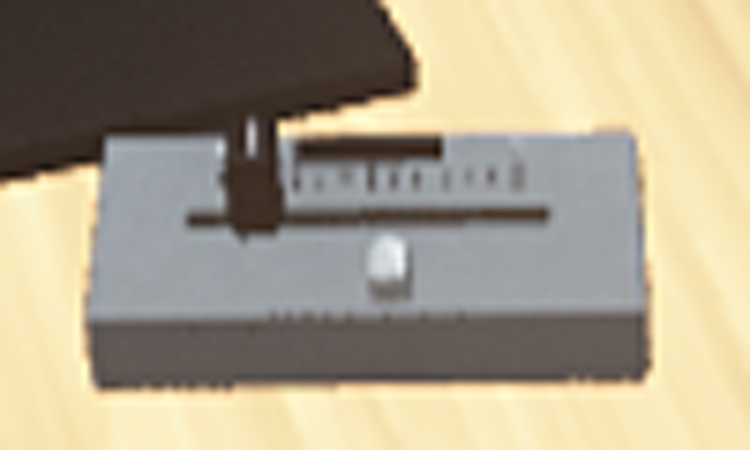

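View pics/c4.png

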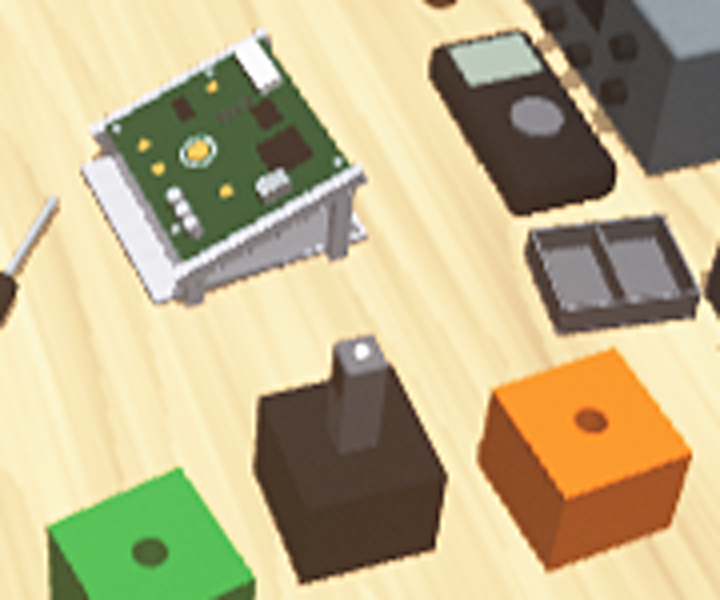

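```bash
cat > h.py <<'E'
import numpy as np, cv2
from plant import r, vision, order, nets
def ray(p,uv):
    K,E=p["intrinsics"],p["extrinsics"]; R,t=E[:3,:3],E[:3,3]
    d=R.T@np.linalg.inv(K)@np.array([uv[0],uv[1],1.]); return -R.T@t,d/np.linalg.norm(d)
def atz(p,uv,z):
    c,d=ray(p,uv); return c+d*(z-c[2])/d[2]
def tri(obs):
    A=np.zeros((3,3));b=np.zeros(3)
    for p,uv in obs:
        c,d=ray(p,uv);M=np.eye(3)-np.outer(d,d);A+=M;b+=M@c
    return np.linalg.solve(A,b)
def proj(p,X):
    E=p["extrinsics"];x=p["intrinsics"]@(E[:3,:3]@X+E[:3,3]);return x[:2]/x[2]
E
python3 - <<'E'
from h import *
T=vision.camera_params("top");S=vision.camera_params("side")
def o(pt,org,s): return [(pt[0]+.5)/s-.5+org[0],(pt[1]+.5)/s-.5+org[1]]
c1=lambda *p:o(p,(170,160),5); c2=lambda *p:o(p,(290,160),4.5); c3=lambda *p:o(p,(240,125),7.5); c4=lambda *p:o(p,(280,180),4)
pt=lambda n,x:print(n,np.round(x,4))
cs=[atz(T,c1(*q),.04) for q in((217,57),(423,127),(283,505),(73,430))]
for c in cs: pt("corner",c)
v=(cs[0]+cs[1]-cs[2]-cs[3])/2; print("len",np.linalg.norm(v),"yaw y",np.degrees(np.arctan2(v[1],v[0]))); w=(cs[1]+cs[2]-cs[0]-cs[3])/2; print(np.linalg.norm(w),np.degrees(np.arctan2(w[1],w[0])))
pt("fader top T",atz(T,c1(205,342),.08)); pt("track ends",np.r_[atz(T,c1(291,152),.04),atz(T,c1(200,400),.04)])
pt("pointer nose,back",np.r_[atz(T,c1(299,272),.054),atz(T,c1(346,285),.054)])
cs=[atz(S,c3(*q),.04) for q in((106,137),(632,134),(645,318),(90,322))]
for c in cs: pt("corner S",c)
pt("fader top S",atz(S,c3(250,140),.08)); pt("ptr nose,back S",np.r_[atz(S,c3(388,236),.054),atz(S,c3(390,283),.054)])
pt("track ends S",np.r_[atz(S,c3(547,214),.04),atz(S,c3(188,219),.04)])
P=tri([(T,c2(191,228)),(S,c4(199,151))]);pt("pad",P)
pt("tester top",tri([(T,c2(649,217)),(S,c4(360,351))]));pt("tester top@.14 T",atz(T,c2(649,217),.14));pt("S",atz(S,c4(360,351),.14))
cs=[atz(T,c2(*q),.07) for q in((556,172),(690,178),(687,318),(534,318))]
for c in cs: pt("stand",c)
for n,a,b in (("bl",(84,320),(177,265)),("tl",(80,97),(97,131)),("tr",(315,89),(263,36)),("br",(318,311),(362,178))): pt(n,tri([(T,c2(*a)),(S,c4(*b))]))
E
```

```text
corner [0.618  0.3188 0.04  ]
corner [0.5857 0.202  0.04  ]
corner [0.3755 0.2579 0.04  ]
corner [0.4081 0.3739 0.04  ]
len 0.21727785801884036 yaw y -14.80173893349836
0.12082143589895608 -105.57315879497519
fader top T [0.4544 0.2996 0.08  ]
track ends [0.5671 0.2728 0.04   0.4284 0.3079 0.04  ]
pointer nose,back [0.4988 0.2592 0.054  0.4933 0.2334 0.054 ]
corner S [0.4071 0.3756 0.04  ]
corner S [0.6144 0.3156 0.04  ]
corner S [0.5828 0.1991 0.04  ]
corner S [0.3768 0.2585 0.04  ]
fader top S [0.4527 0.3023 0.08  ]
ptr nose,back S [0.4965 0.2602 0.054  0.4897 0.2313 0.054 ]
track ends S [0.5654 0.2737 0.04   0.4272 0.3117 0.04  ]
pad [ 0.5256 -0.0143  0.0523]
tester top [ 0.5305 -0.2658  0.142 ]
tester top@.14 T [ 0.5326 -0.2666  0.14  ]
S [ 0.5296 -0.2643  0.14  ]
stand [ 0.5707 -0.2275  0.07  ]
stand [ 0.5721 -0.3065  0.07  ]
stand [ 0.4884 -0.3057  0.07  ]
stand [ 0.4827 -0.2167  0.07  ]
bl [ 0.5115  0.0466 -0.1215]
tl [0.5408 0.0586 0.0302]
tr [ 0.5608 -0.0707  0.1954]
br [ 0.5323 -0.1054  0.1026]
```

```bash
cat >> h.py <<'E'
from scipy.spatial.transform import Rotation as Ro
def goto(X,head=None):
    s=r.get_state();R=Ro.from_quat(s["eef_rot"]).as_matrix();h=np.degrees(np.arctan2(R[1,0],R[0,0]))
    d=R.T@(np.array(X)-s["tool_pos"])*100
    t=None if head is None else (h-head+180)%360-180
    print("t",round(s["clock"],2),"pos",np.round(s["tool_pos"],4),"head",round(h,2),"delta",np.round(d,2),"turn",t,"F",np.round(s["contact_force"],2),"op",round(s["opening"],3))
E
python3 - <<'E'
from h import *
s=r.get_state();R=Ro.from_quat(s["eef_rot"]).as_matrix()
p=vision.camera_params("wrist");E=p["extrinsics"];c=-E[:3,:3].T@E[:3,3]
print("cam in tool",R.T@(c-s["tool_pos"]),"look",R.T@E[2,:3],"right",R.T@E[0,:3])
goto([.46,.30,.25],-15.2)
E
```

```text
cam in tool [ 0.00073141 -0.07933702 -0.13497564] look [-2.01481205e-04  3.01800960e-01  9.53370935e-01] right [ 9.99999961e-01 -1.23316363e-04  2.50372845e-04]
t 1.05 pos [0.2322 0.5803 0.2497] head 68.19 delta [-1.756e+01  3.156e+01 -3.000e-02] turn 83.38700413560252 F [0.57 0.98 0.42] op 1.001
```

Call:
send_rows --series '[{"delta_pos": [-2.2,4,0],"turn": 7,"jaw": 0},{"delta_pos": [-4.4,8,0],"turn": 14,"jaw": 0},{"delta_pos": [-6.6,12,0],"turn": 21,"jaw": 0},{"delta_pos": [-8.8,16,0],"turn": 28,"jaw": 0},{"delta_pos": [-11,20,0],"turn": 35,"jaw": 0},{"delta_pos": [-13.2,24,0],"turn": 42,"jaw": 0},{"delta_pos": [-15.4,28,0],"turn": 49,"jaw": 0},{"delta_pos": [-17.6,31.6,0],"turn": 56,"jaw": 0}]'

```text
clock: 1.72
tool_pos: [0.444, 0.3204, 0.25]
eef_rot: [0.995, 0.103, 0.0, -0.0]
contact_force: [0.6, 0.9, -0.2]
opening: 1.0
```

Run:
```python
from h import *
goto([.475,.31,.22],-15.2)
```

```text
t 1.72 pos [0.444  0.3204 0.25  ] head 11.85 delta [2.82 1.66 3.  ] turn 27.05344574007293 F [ 0.57  0.87 -0.19] op 1.0
```

Call:
send_rows --series '[{"delta_pos": [1,0,1],"turn": 7,"jaw": 0},{"delta_pos": [1,0,2],"turn": 14,"jaw": 0},{"delta_pos": [1,0,3],"turn": 21,"jaw": 0},{"delta_pos": [1,0,3],"turn": 27.4,"jaw": 0},{"delta_pos": [1,0,3],"turn": 27.4,"jaw": 0},{"delta_pos": [1,0,3],"turn": 27.4,"jaw": 0}]'

```text
clock: 2.22
tool_pos: [0.4526, 0.3242, 0.2198]
eef_rot: [0.991, -0.131, 0.0, 0.0]
contact_force: [-0.5, -0.7, -0.9]
opening: 1.001
```

Run:
```python
from h import *
goto([.4535,.301,.08],-15.2)
cv2.imwrite("pics/w1.png",vision.snapshot("wrist"))
np.save("w1.npy",vision.camera_params("wrist"),allow_pickle=True)
```

```text
t 2.22 pos [0.4526 0.3242 0.2198] head -15.02 delta [ 0.68  2.22 13.98] turn 0.18171662850096482 F [-0.45 -0.73 -0.89] op 1.001
```

View pics/w1.png

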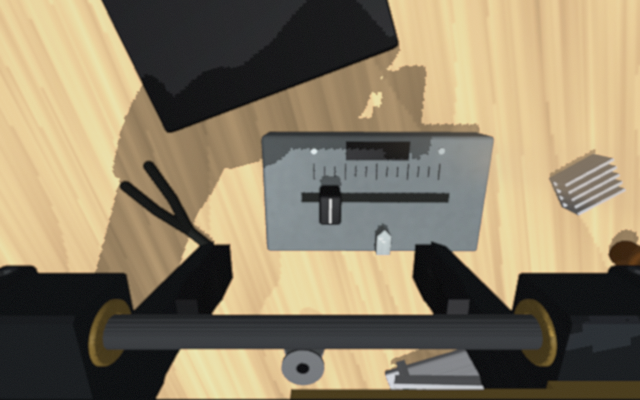

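Run:
```python
import cv2
a=cv2.imread("pics/w1.png")
cv2.imwrite("pics/w1c.png",cv2.resize(a[125:265,255:505][:, :],None,fx=3.2,fy=3.2,interpolation=cv2.INTER_CUBIC))
cv2.imwrite("pics/w1d.png",cv2.resize(a[175:260,300:410][:, :],None,fx=7,fy=7,interpolation=cv2.INTER_CUBIC))
```

```text
(no output)
```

View pics/w1c.png

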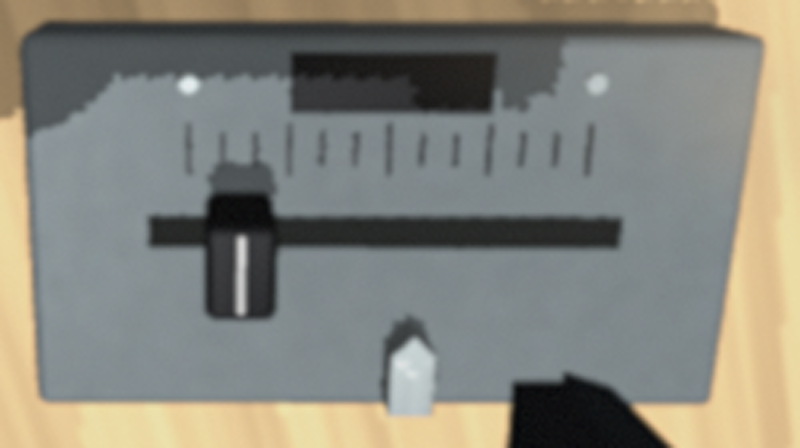

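View pics/w1d.png

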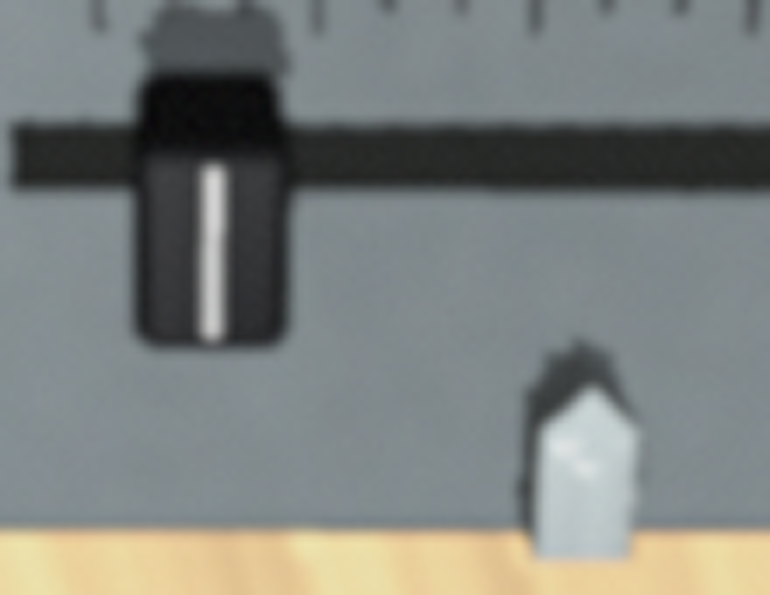

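Run:
```python
from h import *
p=np.load("w1.npy",allow_pickle=True).item()
f=lambda x,y:((x+.5)/7-.5+300,(y+.5)/7-.5+175)
g=lambda x,y:((x+.5)/3.2-.5+255,(y+.5)/3.2-.5+125)
F=atz(p,f(212,250),.08);N=atz(p,f(592,390),.054);B=atz(p,f(583,556),.054);L=atz(p,f(537,500),.054);Rr=atz(p,f(634,500),.054)
t0=atz(p,g(150,231),.04);t1=atz(p,g(620,231),.04)
print(F,N,B,L,Rr,t0,t1)
v=t1-t0;print("track yaw",np.degrees(np.arctan2(v[1],v[0])),np.linalg.norm(v))
w=N-B;print("ptr axis",np.degrees(np.arctan2(w[1],w[0]))-90,np.linalg.norm(w))
for a in(-15.,-15.4):
  u=np.array([np.cos(np.radians(a)),np.sin(np.radians(a)),0]);print(a,[(X-F)@u for X in(N,B,(L+Rr)/2)],np.cross(u,N-F)[2])
goto(F,-15.2)
```

```text
[0.45323888 0.30410389 0.08      ] [0.4971507  0.26135854 0.054     ] [0.49068772 0.23669341 0.054     ] [0.48623142 0.24693233 0.054     ] [0.49942649 0.24339347 0.054     ] [0.42710781 0.31081999 0.04      ] [0.56669141 0.27339143 0.04      ]
track yaw -15.010433794479782 0.14451463728409802
ptr axis -14.683055743159699 0.02549782071073805
-15.0 [np.float64(0.05347886544585227), np.float64(0.05361991155238859), np.float64(0.05349612496892733)] -0.029923620622487913
-15.4 [np.float64(0.0536864667882481), np.float64(0.0540055136575095), np.float64(0.05382074811633392)] -0.029549541524844153
t 2.27 pos [0.4527 0.3243 0.22  ] head -15.02 delta [ 0.57  1.94 14.  ] turn 0.18317249029382765 F [-0.06  0.1   0.34] op 0.999
```

Call:
send_rows --series '[{"delta_pos": [0.6,1.9,3],"turn": 0,"jaw": 0.3},{"delta_pos": [0.6,1.9,6],"turn": 0,"jaw": 0.4},{"delta_pos": [0.6,1.9,9],"turn": 0,"jaw": 0.5},{"delta_pos": [0.6,1.9,12],"turn": 0,"jaw": 0.5},{"delta_pos": [0.6,1.9,14],"turn": 0,"jaw": 0.5},{"delta_pos": [0.6,1.9,15.3],"turn": 0,"jaw": 0.5},{"delta_pos": [0.6,1.9,15.3],"turn": 0,"jaw": 0.5}]' --force 12

```text
clock: 2.85
tool_pos: [0.4522, 0.3036, 0.0646]
eef_rot: [0.991, -0.131, -0.002, 0.001]
contact_force: [-0.0, 0.1, 0.7]
opening: 0.506
```

Run:
```python
from h import *
goto([.4532,.3041,.067],-15.0)
cv2.imwrite("pics/w2.png",vision.snapshot("wrist"))
```

```text
t 2.85 pos [0.4522 0.3036 0.0646] head -15.09 delta [ 0.08 -0.08 -0.24] turn -0.08580923321565592 F [-0.03  0.09  0.65] op 0.506
```

View pics/w2.png

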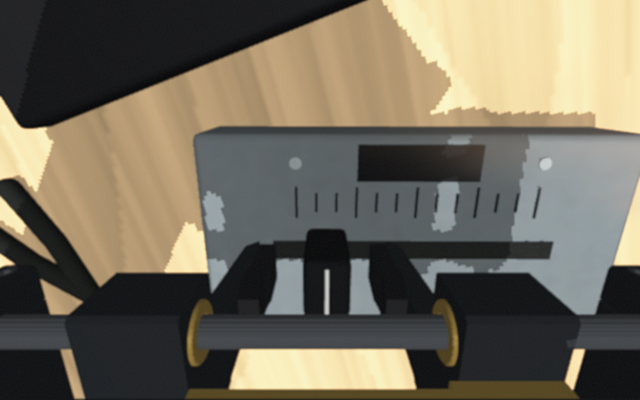

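Call:
send_rows --series '[{"delta_pos": [0,0,-0.2],"turn": 0,"jaw": 0.7},{"delta_pos": [0,0,-0.2],"turn": 0,"jaw": 0.85},{"delta_pos": [0,0,-0.2],"turn": 0,"jaw": 1},{"delta_pos": [0,0,-0.2],"turn": 0,"jaw": 1},{"delta_pos": [0,0,-0.2],"turn": 0,"jaw": 1}]'

```text
clock: 3.32
tool_pos: [0.4541, 0.3045, 0.0698]
eef_rot: [0.991, -0.132, 0.001, -0.001]
contact_force: [-0.3, 0.1, 6.8]
opening: 0.223
```

Run:
```python
from h import *
goto([.4532,.3041,.067],-15.0)
cv2.imwrite("pics/w3.png",vision.snapshot("wrist"))
```

```text
t 3.32 pos [0.4541 0.3045 0.0698] head -15.2 delta [-0.07  0.07  0.28] turn -0.20301292094777068 F [-0.34  0.06  6.77] op 0.223
```

View pics/w3.png

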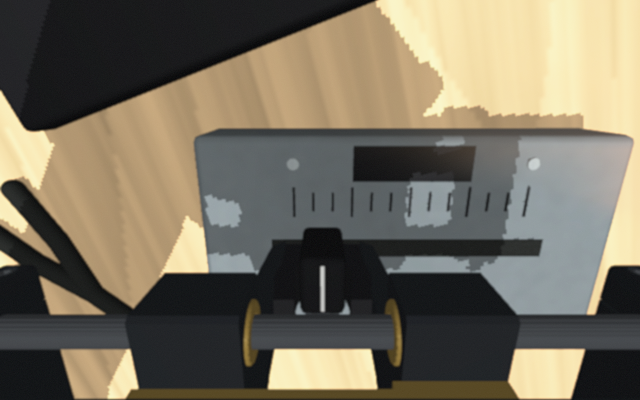

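Call:
send_rows --series '[{"delta_pos": [0.8,0,0],"turn": 0,"jaw": 1},{"delta_pos": [2,0,0],"turn": 0,"jaw": 1},{"delta_pos": [3.2,0,0],"turn": 0,"jaw": 1},{"delta_pos": [4.4,0,0],"turn": 0,"jaw": 1},{"delta_pos": [5.2,0,0],"turn": 0,"jaw": 1},{"delta_pos": [5.3,0,0],"turn": 0,"jaw": 1},{"delta_pos": [5.3,0,0],"turn": 0,"jaw": 1},{"delta_pos": [5.3,0,0],"turn": 0,"jaw": 1}]'

```text
clock: 4.03
tool_pos: [0.5061, 0.2904, 0.0699]
eef_rot: [0.991, -0.133, 0.002, -0.001]
contact_force: [0.7, -0.1, 5.6]
opening: 0.222
```

Run:
```python
from h import *
u=np.array([np.cos(np.radians(-15)),np.sin(np.radians(-15)),0])
goto(np.array([.45324,.3041,.067])+.0535*u,-15.0)
im=vision.snapshot("wrist");p=vision.camera_params("wrist")
np.save("w4.npy",p,allow_pickle=True)
cv2.imwrite("pics/w4.png",im)
```

```text
t 4.03 pos [0.5061 0.2904 0.0699] head -15.24 delta [-0.12  0.05  0.28] turn -0.2385694756830219 F [ 0.73 -0.15  5.63] op 0.222
```

View pics/w4.png

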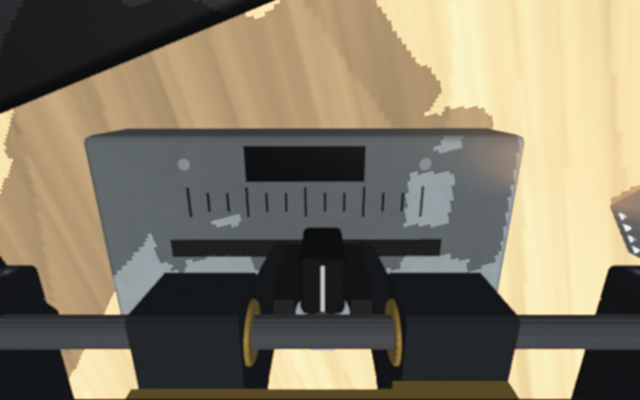

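Call:
send_rows --series '[{"delta_pos": [-0.04,0,0],"turn": 0,"jaw": 1},{"delta_pos": [-0.04,0,0],"turn": 0,"jaw": 0.7},{"delta_pos": [-0.04,0,0],"turn": 0,"jaw": 0.5},{"delta_pos": [-0.04,0,0],"turn": 0,"jaw": 0.5},{"delta_pos": [0,0,-4],"turn": 0,"jaw": 0.5},{"delta_pos": [0,0,-8],"turn": 0,"jaw": 0.4},{"delta_pos": [0,-2,-12],"turn": 0,"jaw": 0.3},{"delta_pos": [0,-4,-13],"turn": 0,"jaw": 0}]'

```text
clock: 4.75
tool_pos: [0.5173, 0.3282, 0.2039]
eef_rot: [0.991, -0.134, 0.003, -0.002]
contact_force: [1.3, -0.1, 0.0]
opening: 0.705
```

Call:
send_rows --series '[{"delta_pos": [0,0,0],"turn": 0,"jaw": 0},{"delta_pos": [0,0,0],"turn": 0,"jaw": 0},{"delta_pos": [0,0,0],"turn": 0,"jaw": 0}]'

```text
clock: 5.0
tool_pos: [0.5138, 0.3276, 0.1975]
eef_rot: [0.991, -0.132, -0.001, 0.001]
contact_force: [0.8, -0.3, -0.5]
opening: 0.927
```

Run:
```python
from h import *
goto([.5,.3,.2],-15)
im=vision.snapshot("wrist");p=vision.camera_params("wrist")
np.save("w5.npy",p,allow_pickle=True)
cv2.imwrite("pics/w5.png",im)
cv2.imwrite("pics/w5d.png",cv2.resize(im[165:265,270:380],None,fx=6,fy=6,interpolation=cv2.INTER_CUBIC))
cv2.imwrite("pics/top5.png",cv2.resize(vision.snapshot("top")[160:280,170:310],None,fx=5,fy=5,interpolation=cv2.INTER_CUBIC))
```

```text
t 5.0 pos [0.5138 0.3276 0.1975] head -15.21 delta [-0.61  3.03 -0.24] turn -0.2102229490701859 F [ 0.83 -0.31 -0.52] op 0.927
```

View pics/w5.png

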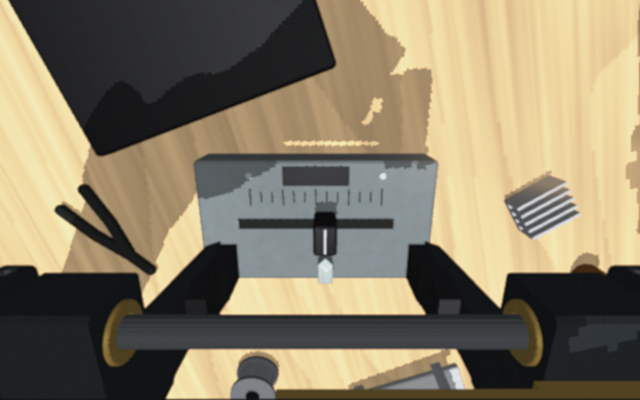

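View pics/w5d.png

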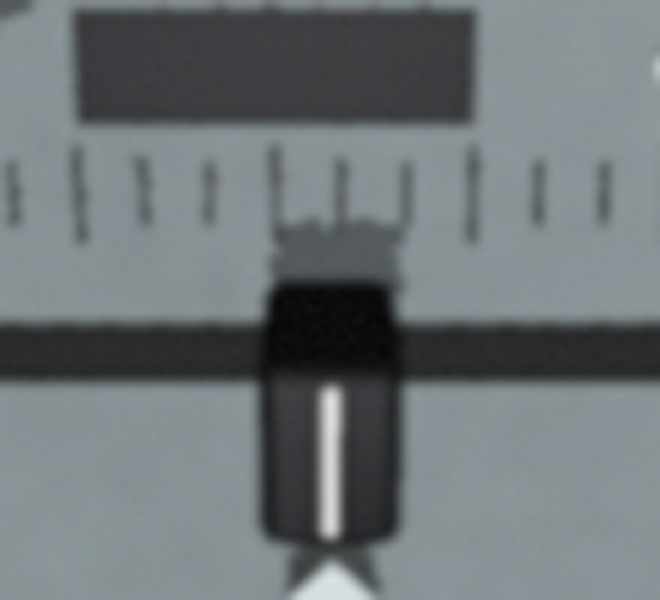

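Run:
```python
from h import *
print(r.get_state()["q"])
goto([.48,-.26,.26],90)
```

```text
[-0.7375306   0.73886855  0.16998646  1.67532075 -0.16794374  0.74567663
 -0.75367819]
t 5.1 pos [0.514  0.327  0.1972] head -15.28 delta [12.17 57.54 -6.11] turn -105.28226288742945 F [-0.07 -0.33  0.97] op 0.99
```

Call:
send_rows --series '[{"delta_pos": [0.4,2,-2],"turn": -7,"jaw": 0},{"delta_pos": [1.2,5.6,-4],"turn": -14,"jaw": 0},{"delta_pos": [2,9.5,-6],"turn": -21,"jaw": 0},{"delta_pos": [2.8,13.4,-6],"turn": -28,"jaw": 0},{"delta_pos": [3.6,17.3,-6],"turn": -35,"jaw": 0},{"delta_pos": [4.5,21.2,-6],"turn": -42,"jaw": 0},{"delta_pos": [5.3,25.1,-6],"turn": -49,"jaw": 0},{"delta_pos": [6.1,29,-6],"turn": -56,"jaw": 0}]'

```text
clock: 5.77
tool_pos: [0.4963, 0.0301, 0.2578]
eef_rot: [0.936, 0.351, -0.001, -0.0]
contact_force: [-0.2, -1.1, -0.5]
opening: 1.004
```

Run:
```python
from h import *
goto([.48,-.26,.26],90)
```

```text
t 5.77 pos [0.4963 0.0301 0.2578] head 41.08 delta [-20.29  20.8   -0.2 ] turn -48.9169741360586 F [-0.22 -1.07 -0.46] op 1.004
```

Call:
send_rows --series '[{"delta_pos": [-2.7,2.8,0],"turn": -7,"jaw": 0},{"delta_pos": [-5.4,5.6,0],"turn": -14,"jaw": 0},{"delta_pos": [-8.1,8.4,0],"turn": -21,"jaw": 0},{"delta_pos": [-10.8,11.2,0],"turn": -28,"jaw": 0},{"delta_pos": [-13.5,14,0],"turn": -35,"jaw": 0},{"delta_pos": [-16.2,16.8,0],"turn": -42,"jaw": 0},{"delta_pos": [-18.9,19.4,0],"turn": -48.9,"jaw": 0},{"delta_pos": [-20,20.5,0],"turn": -48.9,"jaw": 0}]'

```text
clock: 6.43
tool_pos: [0.4768, -0.2602, 0.257]
eef_rot: [0.71, 0.704, -0.002, -0.001]
contact_force: [-0.7, -0.1, -0.3]
opening: 0.999
```

Call:
send_rows --series '[{"delta_pos": [0,0,0],"turn": 0,"jaw": 0},{"delta_pos": [0,0,0],"turn": 0,"jaw": 0},{"delta_pos": [0,0,0],"turn": 0,"jaw": 0}]'

```text
clock: 6.68
tool_pos: [0.4798, -0.2514, 0.2581]
eef_rot: [0.709, 0.706, 0.0, -0.001]
contact_force: [-0.1, -0.0, 0.4]
opening: 0.999
```

Run:
```python
from h import *
goto([.48,-.26,.26],90)
im=vision.snapshot("wrist");p=vision.camera_params("wrist")
np.save("w6.npy",p,allow_pickle=True)
cv2.imwrite("pics/w6.png",im)
```

```text
t 6.68 pos [ 0.4798 -0.2514  0.2581] head 89.75 delta [-0.86  0.02 -0.2 ] turn -0.2521880209480969 F [-0.13 -0.01  0.41] op 0.999
```

View pics/w6.png

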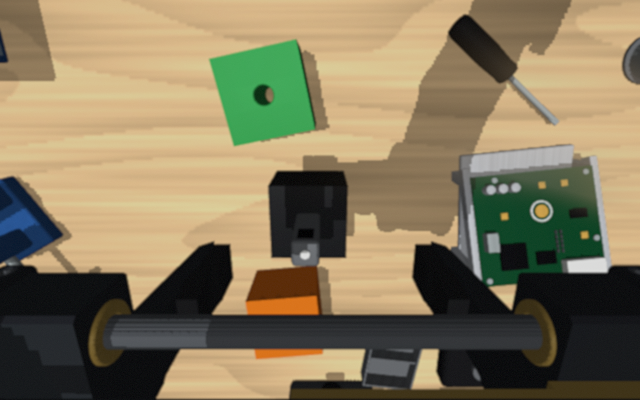

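Run:
```python
import cv2,numpy as np
a=cv2.imread("pics/w6.png")
b=cv2.resize(a[160:280,255:365],None,fx=5,fy=5,interpolation=cv2.INTER_CUBIC)
cv2.imwrite("pics/w6a.png",np.clip(b.astype(float)*2,0,255).astype(np.uint8))
cv2.imwrite("pics/w6b.png",cv2.resize(a[135:300,445:620],None,fx=3.6,fy=3.6,interpolation=cv2.INTER_CUBIC))
```

```text
(no output)
```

View pics/w6a.png

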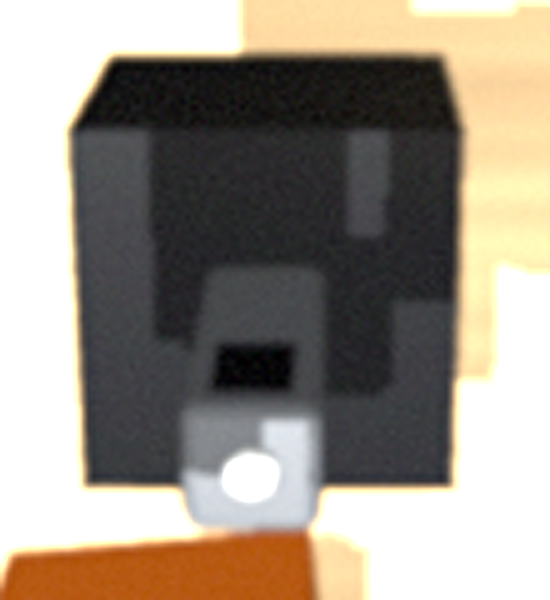

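View pics/w6b.png

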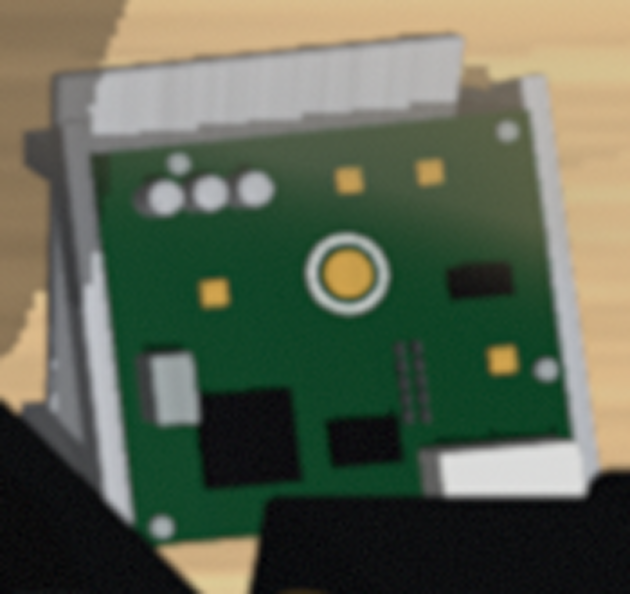

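Run:
```python
from h import *
p=np.load("w6.npy",allow_pickle=True).item();T=vision.camera_params("top");S=vision.camera_params("side")
o=lambda pt,org,s:[(pt[0]+.5)/s-.5+org[0],(pt[1]+.5)/s-.5+org[1]]
g=lambda *q:o(q,(255,160),5);b=lambda *q:o(q,(445,135),3.6)
c2=lambda *q:o(q,(290,160),4.5); c4=lambda *q:o(q,(280,180),4)
cs=[atz(p,g(*q),.07) for q in((76,130),(461,129),(451,485),(88,485))]
for c in cs:print(c)
print("ctr",sum(cs)/4,[np.degrees(np.arctan2(*(v[1::-1]))) for v in (cs[1]-cs[0],cs[2]-cs[3],cs[2]-cs[1],cs[3]-cs[0])],np.linalg.norm(cs[1]-cs[0]),np.linalg.norm(cs[2]-cs[1]))
print("tester top",atz(p,g(251,466),.14),"tri",tri([(p,g(251,466)),(T,c2(649,217)),(S,c4(360,351))]))
q=[atz(p,g(*x),.14) for x in((185,405),(320,403),(316,523),(190,523))];print(q)
print("pad tri3",tri([(p,b(348,273)),(T,c2(191,228)),(S,c4(199,151))]),"w+s",tri([(p,b(348,273)),(S,c4(199,151))]),"w+t",tri([(p,b(348,273)),(T,c2(191,228))]))
for z in(.052,.055):print(z,atz(p,b(348,273),z),atz(T,c2(191,228),z),atz(S,c4(199,151),z))
L=atz(p,b(93,155),.0355);R_=atz(p,b(527,110),.0355);print("low edge",L,R_,np.degrees(np.arctan2(*((R_-L)[1::-1]))),np.linalg.norm(R_-L))
U=atz(p,b(135,543),.0765);print(U, "left edge", np.degrees(np.arctan2(*((U-L)[1::-1]))),np.linalg.norm(U-L))
```

```text
[ 0.49041248 -0.30196951  0.07      ]
[ 0.49045517 -0.22504116  0.07      ]
[ 0.56942111 -0.22566299  0.07      ]
[ 0.56914362 -0.30332613  0.07      ]
ctr [ 0.52985809 -0.26399995  0.07      ] [np.float64(89.96820239150128), np.float64(89.79528304499811), np.float64(-0.4511804717295443), np.float64(-0.9871714537136916)] 0.07692836371243292 0.07896838222567595
tester top [ 0.52938173 -0.26436325  0.14      ] tri [ 0.53030066 -0.2651657   0.14079879]
[array([ 0.5182131 , -0.27504725,  0.14      ]), array([ 0.5179305 , -0.25277013,  0.14      ]), array([ 0.54006827, -0.25358018,  0.14      ]), array([ 0.53999143, -0.27486227,  0.14      ])]
pad tri3 [ 0.52503162 -0.01400925  0.05257104] w+s [ 0.52615271 -0.0093441   0.04699841] w+t [ 0.52504591 -0.01410855  0.05358109]
0.052 [ 0.52419301 -0.01287112  0.052     ] [ 0.52672191 -0.01446711  0.052     ] [ 0.52464276 -0.01407219  0.052     ]
0.055 [ 0.52311286 -0.01495372  0.055     ] [ 0.52615647 -0.0144019   0.055     ] [ 0.52364273 -0.0169505   0.055     ]
low edge [ 0.49163575 -0.0867031   0.0355    ] [0.47807429 0.04253227 0.0355    ] 95.99047591576596 0.12994496578048864
[ 0.60119273 -0.07718045  0.0765    ] left edge 4.967639144886106 0.11736443876122866
```

Call:
send_rows --series '[{"delta_pos": [-0.6,2.5,1],"turn": 0,"jaw": 0},{"delta_pos": [-1.3,5,3],"turn": 0,"jaw": 0},{"delta_pos": [-1.3,5,6],"turn": 0,"jaw": 0},{"delta_pos": [-1.3,5,8],"turn": 0,"jaw": 0.2},{"delta_pos": [-1.3,5,8],"turn": 0,"jaw": 0.3},{"delta_pos": [-1.3,5,8],"turn": 0,"jaw": 0.3}]'

```text
clock: 7.23
tool_pos: [0.53, -0.2642, 0.1782]
eef_rot: [0.708, 0.706, -0.0, -0.001]
contact_force: [0.4, -0.3, 0.8]
opening: 0.796
```

Run:
```python
from h import *
goto([.5297,-.2643,.105],89.8)
im=vision.snapshot("wrist");p=vision.camera_params("wrist")
np.save("w7.npy",p,allow_pickle=True)
cv2.imwrite("pics/w7.png",im)
```

```text
t 7.23 pos [ 0.53   -0.2642  0.1782] head 89.84 delta [-0.02 -0.01  7.32] turn 0.042106937848529924 F [ 0.38 -0.3   0.8 ] op 0.796
```

View pics/w7.png

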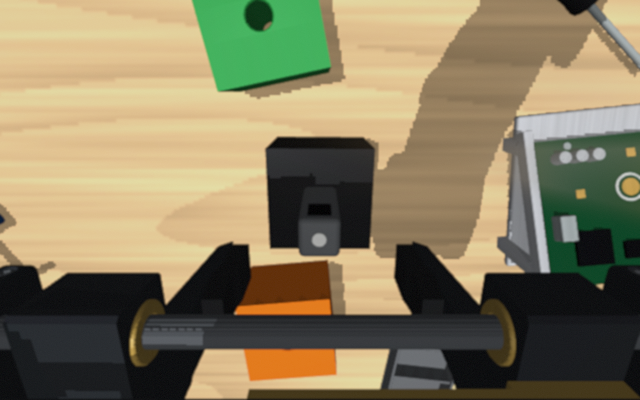

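Run:
```python
from h import *
p=np.load("w7.npy",allow_pickle=True).item()
im=cv2.imread("pics/w7.png")[180:260,280:360]
cv2.imwrite("pics/w7a.png",np.clip(cv2.resize(im,None,fx=7,fy=7,interpolation=cv2.INTER_CUBIC)*1.5,0,255).astype(np.uint8))
for q in((320,238),(319,240)):print(atz(p,q,.14))
```

```text
[ 0.5309035  -0.26501918  0.14      ]
[ 0.53214004 -0.26559338  0.14      ]
```

View pics/w7a.png

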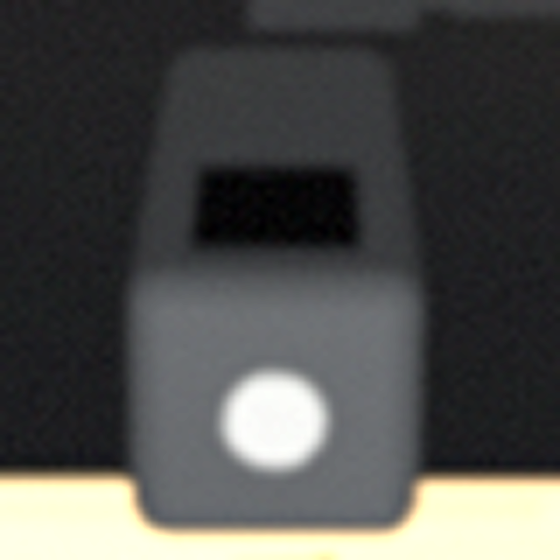

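Call:
send_rows --series '[{"delta_pos": [-0.1,0.1,2.5],"turn": 0,"jaw": 0.3},{"delta_pos": [-0.1,0.1,5],"turn": 0,"jaw": 0.3},{"delta_pos": [-0.1,0.1,6.8],"turn": 0,"jaw": 0.4},{"delta_pos": [-0.1,0.1,7.3],"turn": 0,"jaw": 0.5},{"delta_pos": [-0.1,0.1,7.3],"turn": 0,"jaw": 0.7},{"delta_pos": [-0.1,0.1,7.3],"turn": 0,"jaw": 0.9},{"delta_pos": [-0.1,0.1,7.3],"turn": 0,"jaw": 1},{"delta_pos": [-0.1,0.1,7.3],"turn": 0,"jaw": 1}]' --force 10

```text
clock: 7.95
tool_pos: [0.5323, -0.2674, 0.1074]
eef_rot: [0.709, 0.705, 0.001, 0.001]
contact_force: [0.3, -0.4, -0.5]
opening: 0.265
```

Call:
send_rows --series '[{"delta_pos": [0,0,0],"turn": 0,"jaw": 1},{"delta_pos": [0,0,0],"turn": 0,"jaw": 1}]'

```text
clock: 8.12
tool_pos: [0.5323, -0.2674, 0.1073]
eef_rot: [0.709, 0.705, 0.001, 0.001]
contact_force: [-0.8, 0.6, 6.7]
opening: 0.271
```

Run:
```python
from h import *
goto([.53,-.265,.105],89.8)
im=vision.snapshot("side")
cv2.imwrite("pics/s8.png",cv2.resize(im[180:330,280:460],None,fx=4,fy=4,interpolation=cv2.INTER_CUBIC))
```

```text
t 8.12 pos [ 0.5323 -0.2674  0.1073] head 89.68 delta [ 0.24 -0.23  0.23] turn -0.1167280580562533 F [-0.84  0.62  6.69] op 0.271
```

View pics/s8.png

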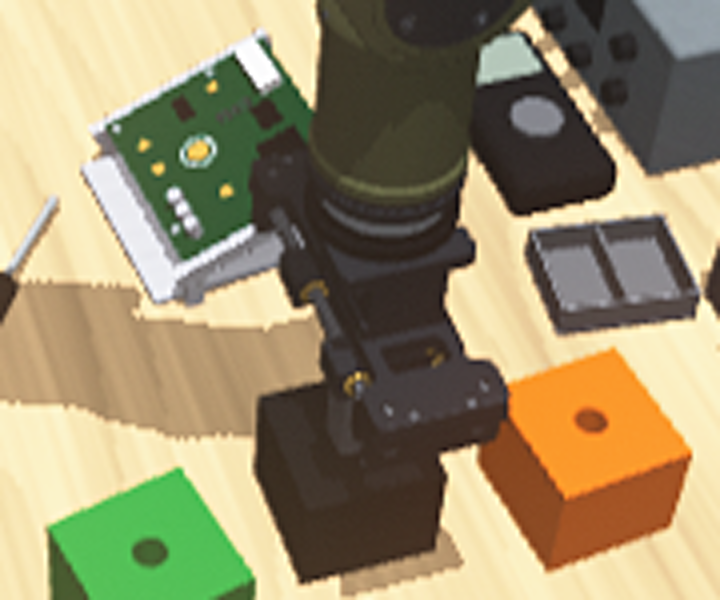

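Call:
send_rows --series '[{"delta_pos": [0,0,-1],"turn": 0,"jaw": 1},{"delta_pos": [0,0,-2.4],"turn": 0,"jaw": 1},{"delta_pos": [0,0,-3.5],"turn": 0,"jaw": 1},{"delta_pos": [0,0,-3.7],"turn": 0,"jaw": 1},{"delta_pos": [0,0,-3.7],"turn": 0,"jaw": 1},{"delta_pos": [0,0,-3.7],"turn": 0,"jaw": 1}]'

```text
clock: 8.67
tool_pos: [0.5309, -0.2673, 0.1426]
eef_rot: [0.709, 0.705, -0.0, -0.0]
contact_force: [-0.3, -0.0, -1.2]
opening: 0.272
```

Run:
```python
from h import *
goto([.4996,-.2674,.1443],89.8)
im=vision.snapshot("side")
cv2.imwrite("pics/s9.png",cv2.resize(im[180:330,280:460],None,fx=4,fy=4,interpolation=cv2.INTER_CUBIC))
cv2.imwrite("pics/w9.png",vision.snapshot("wrist"))
```

```text
t 8.67 pos [ 0.5309 -0.2673  0.1426] head 89.67 delta [-0.02 -3.13 -0.17] turn -0.1285473325829969 F [-0.28 -0.04 -1.22] op 0.272
```

View pics/s9.png

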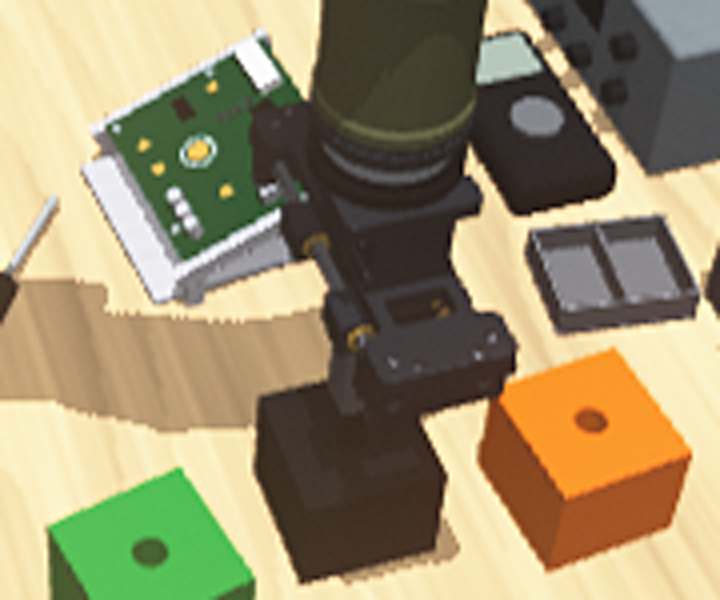

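View pics/w9.png

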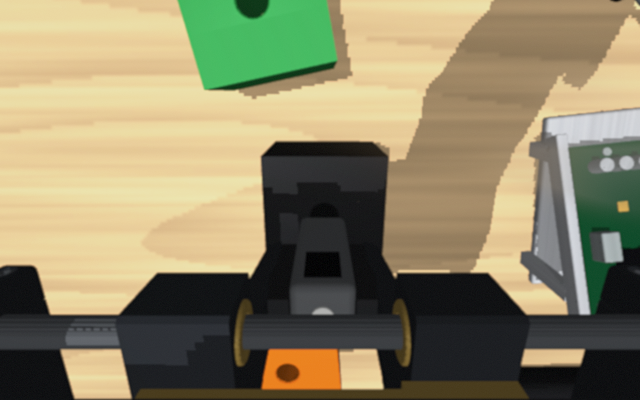

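Call:
send_rows --series '[{"delta_pos": [0,-0.5,0],"turn": 0,"jaw": 1},{"delta_pos": [0,-1,0],"turn": 0,"jaw": 1},{"delta_pos": [0,-1.5,0],"turn": 0,"jaw": 1},{"delta_pos": [0,-2,0],"turn": 0,"jaw": 1},{"delta_pos": [0,-2.5,0],"turn": 0,"jaw": 1},{"delta_pos": [0,-3,0],"turn": 0,"jaw": 1},{"delta_pos": [0,-3.1,0],"turn": 0,"jaw": 1},{"delta_pos": [0,-3.1,0],"turn": 0,"jaw": 1}]'

```text
clock: 9.43
tool_pos: [0.4991, -0.2671, 0.1426]
eef_rot: [0.709, 0.705, -0.0, -0.001]
contact_force: [-0.2, -0.1, -0.9]
opening: 0.274
```

Run:
```python
from h import *
goto([.4996,-.2674,.1443],89.8)
im=vision.snapshot("side")
cv2.imwrite("pics/s10.png",cv2.resize(im[180:330,280:460],None,fx=4,fy=4,interpolation=cv2.INTER_CUBIC))
cv2.imwrite("pics/w10.png",vision.snapshot("wrist"))
```

```text
t 9.43 pos [ 0.4991 -0.2671  0.1426] head 89.67 delta [-0.03  0.05 -0.17] turn -0.1309987872249394 F [-0.2  -0.07 -0.87] op 0.274
```

View pics/s10.png

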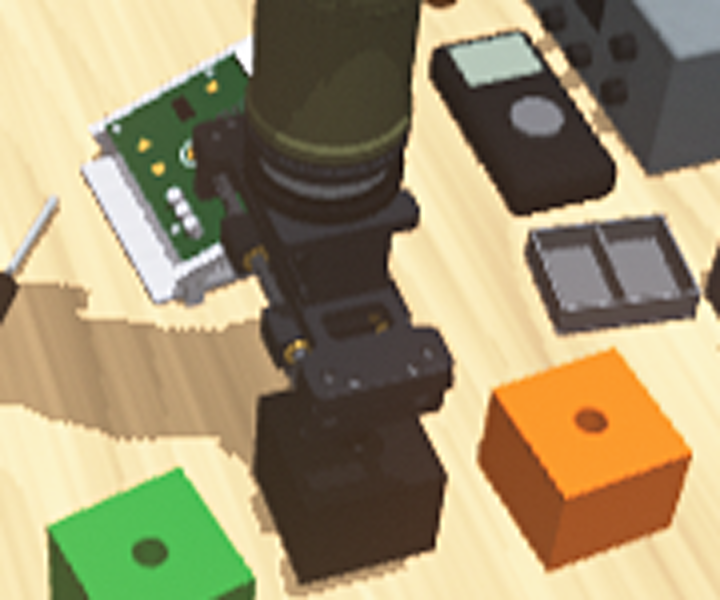

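View pics/w10.png

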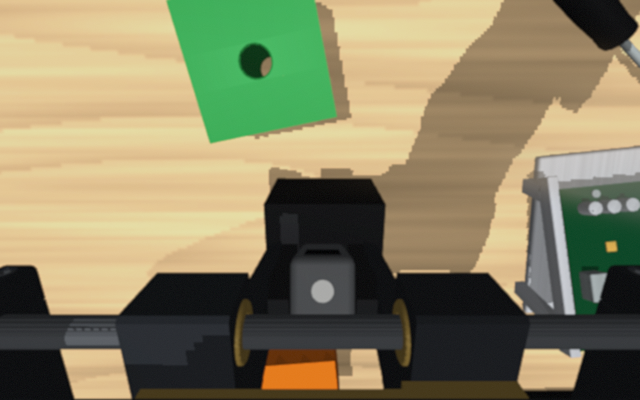

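```bash
cat > tilt.py <<'E'
from h import *
def dotang(px,top=.0247,off=0.0):
    s=r.get_state();R=Ro.from_quat(s["eef_rot"]).as_matrix();p=vision.camera_params("wrist")
    c,d=ray(p,px);c=R.T@(c-s["tool_pos"]);d=R.T@d
    # plane tool x=0 passes: use closest; param by y-z: find point at distance 'top' from grasp (0,off,-.008)
    for t in np.linspace(.05,.25,20001):
        q=c+d*t-np.array([0,off,-.008])
        if q[2]>-.0 : break
        if abs(np.hypot(q[1],q[2])-top)<2e-5: print("pt",np.round(q,4),"ang",np.degrees(np.arctan2(-q[1],-q[2])))
E
python3 - <<'E'
from tilt import *
for n in("w9","w10"):
    im=cv2.imread(f"pics/{n}.png");g=cv2.cvtColor(im,cv2.COLOR_BGR2GRAY)[270:316,305:340]
    m=(g>130);ys,xs=np.nonzero(m);print(n,xs.mean()+305,ys.mean()+270,ys.min()+270,ys.max()+270,len(xs))
cv2.imwrite("pics/w10a.png",cv2.resize(cv2.imread("pics/w10.png")[235:325,270:370],None,fx=7,fy=6,interpolation=cv2.INTER_CUBIC))
dotang((322,291.5));dotang((322,290.5))
print("upright");dotang((322,313))
E
```

```text
w9 322.1521739130435 310.9347826086956 308 313 92
w10 322.12068965517244 290.8743842364532 280 302 406
pt [ 0.001  -0.0106 -0.0223] ang 25.464289387005827
pt [ 0.001  -0.0106 -0.0223] ang 25.461179463280033
pt [ 0.001  -0.0106 -0.0223] ang 25.458067043585437
pt [ 0.001  -0.0106 -0.0223] ang 25.454952124934312
pt [ 0.001  -0.0109 -0.0222] ang 26.271558626504564
pt [ 0.001  -0.0109 -0.0221] ang 26.268836119971276
pt [ 0.001  -0.0109 -0.0221] ang 26.26611142338473
pt [ 0.001  -0.0109 -0.0221] ang 26.26338453411359
upright
pt [ 0.001  -0.0032 -0.0245] ang 7.369082239652974
pt [ 0.001  -0.0032 -0.0245] ang 7.357785470119318
pt [ 0.001  -0.0032 -0.0245] ang 7.346480710815589
pt [ 0.001  -0.0032 -0.0245] ang 7.33516795414361
```

View pics/w10a.png

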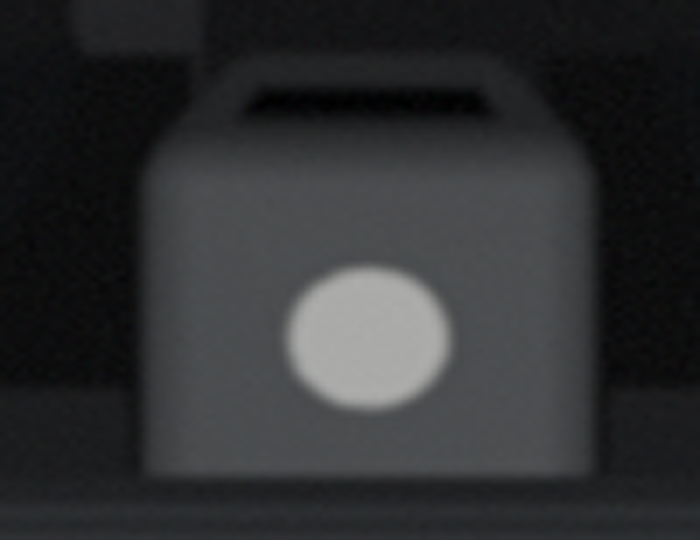

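Call:
send_rows --series '[{"delta_pos": [0,0,0],"turn": 0,"jaw": 1},{"delta_pos": [0,0,-1.5],"turn": 0,"jaw": 1},{"delta_pos": [0,0,-4],"turn": 0,"jaw": 1},{"delta_pos": [0,0,-7],"turn": 0,"jaw": 1},{"delta_pos": [2,0,-9],"turn": 0,"jaw": 1},{"delta_pos": [5,0,-9],"turn": -2,"jaw": 1},{"delta_pos": [8,0,-9],"turn": -4,"jaw": 1},{"delta_pos": [10,0,-9],"turn": -5.7,"jaw": 1}]' --force 25

```text
clock: 10.2
tool_pos: [0.5004, -0.1644, 0.2332]
eef_rot: [0.672, 0.741, 0.0, -0.0]
contact_force: [0.5, 1.2, -1.3]
opening: 0.265
```

Call:
send_rows --series '[{"delta_pos": [0,0,0],"turn": 0,"jaw": 1},{"delta_pos": [0,0,0],"turn": 0,"jaw": 1},{"delta_pos": [0,0,0],"turn": 0,"jaw": 1}]'

```text
clock: 10.45
tool_pos: [0.5004, -0.1682, 0.2325]
eef_rot: [0.674, 0.739, -0.001, -0.0]
contact_force: [-0.5, 1.0, -0.7]
opening: 0.271
```

Run:
```python
from h import *
goto([.5,-.02,.2],95.5)
s=r.get_state();np.save("st11.npy",s,allow_pickle=True)
np.save("w11.npy",vision.camera_params("wrist"),allow_pickle=True)
cv2.imwrite("pics/w11.png",vision.snapshot("wrist"))
cv2.imwrite("pics/s11.png",vision.snapshot("side"))
cv2.imwrite("pics/t11.png",vision.snapshot("top"))
S=vision.camera_params("side");print(proj(S,s["tool_pos"]))
```

```text
t 10.45 pos [ 0.5004 -0.1682  0.2325] head 95.31 delta [14.77  1.34  3.23] turn -0.1947253170620229 F [-0.49  1.   -0.72] op 0.271
[342.91028614 207.72580844]
```

View pics/s11.png

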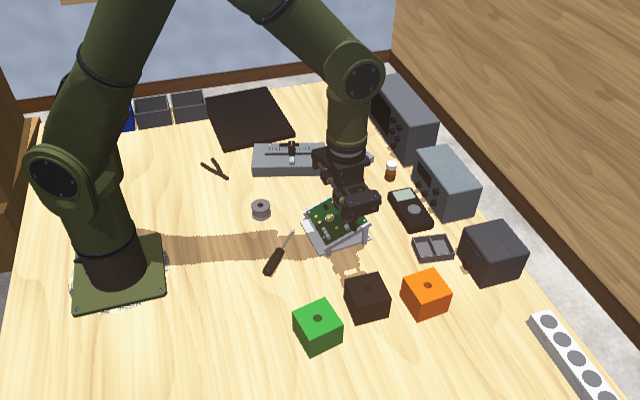

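View pics/w11.png

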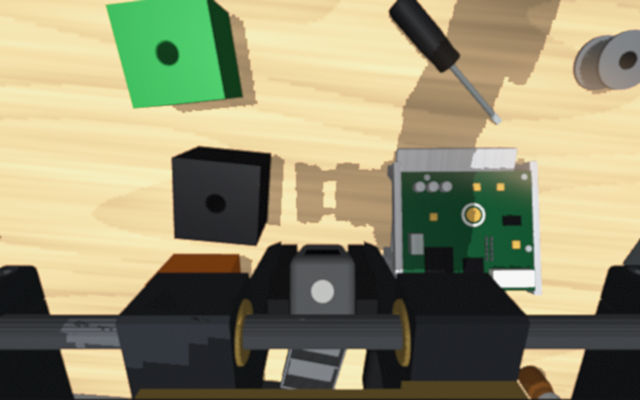

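Run:
```python
import cv2,numpy as np
a=cv2.imread("pics/s11.png")[175:285,300:400]
cv2.imwrite("pics/s11a.png",np.clip(cv2.resize(a,None,fx=6,fy=5.4,interpolation=cv2.INTER_CUBIC)*1.6,0,255).astype(np.uint8))
a=cv2.imread("pics/w11.png")[140:300,380:550]
cv2.imwrite("pics/w11a.png",cv2.resize(a,None,fx=3.7,fy=3.7,interpolation=cv2.INTER_CUBIC))
```

```text
(no output)
```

View pics/s11a.png

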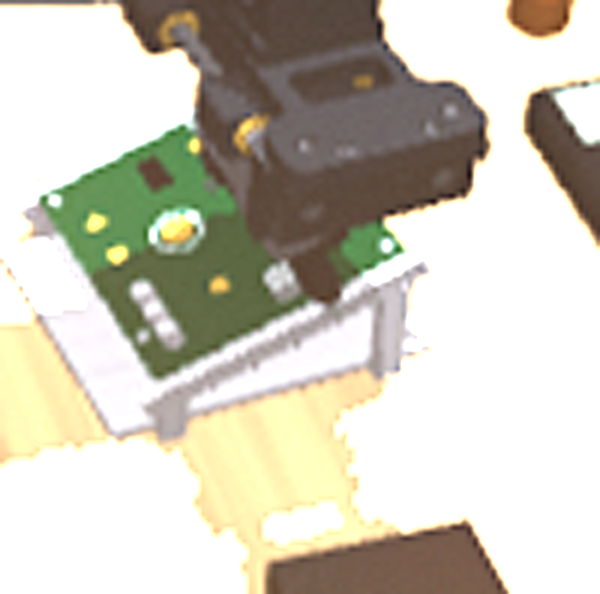

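View pics/w11a.png

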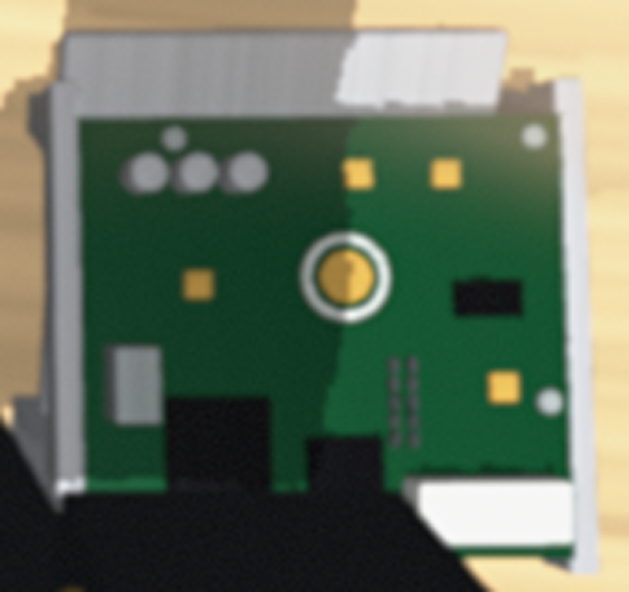

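Run:
```python
from h import *
p=np.load("w11.npy",allow_pickle=True).item();p6=np.load("w6.npy",allow_pickle=True).item();T=vision.camera_params("top");S=vision.camera_params("side")
o=lambda pt,org,s:[(pt[0]+.5)/s-.5+org[0],(pt[1]+.5)/s-.5+org[1]]
b=lambda *q:o(q,(380,140),3.7);b6=lambda *q:o(q,(445,135),3.6);c2=lambda *q:o(q,(290,160),4.5); c4=lambda *q:o(q,(280,180),4)
obs=[(p,b(346,277)),(p6,b6(348,273)),(T,c2(191,228)),(S,c4(199,151))]
P=tri(obs);print("pad",P,[proj(q,P)-np.array(u) for q,u in obs])
L=atz(p,b(80,119),.0355);R_=atz(p,b(556,112),.0355);print("low",L,R_,np.degrees(np.arctan2(*((R_-L)[1::-1])))-90,np.linalg.norm(R_-L))
U=atz(p,b(573,557),.0765);print(U,np.degrees(np.arctan2(*((U-R_)[1::-1]))),np.linalg.norm(U-R_))
# fit pose (x,y,z,yaw) of board, slope 20, from corner obs in both wrist pics + pad unknown local
from scipy.optimize import least_squares
def pose(v):
    return Ro.from_euler('z',v[3]).as_matrix()@Ro.from_euler('y',np.radians(-20)).as_matrix(),v[:3]
C=[(p,b(80,119),(-.06,-.066)),(p,b(556,112),(-.06,.066)),(p,b(573,557),(.06,.066)),(p6,b6(93,155),(-.06,-.066)),(p6,b6(527,110),(-.06,.066)),(p6,b6(135,543),(.06,-.066))]
def res(v):
    R,t=pose(v);out=[]
    for q,u,l in C: out+=list(proj(q,R@np.array([*l,0])+t)-u)
    for q,u in obs: out+=list(proj(q,R@np.array([v[4],v[5],0])+t)-u)
    out.append((v[2]-.056)*1000)
    return out
f=least_squares(res,[.54,-.017,.056,.09,-.015,0]);v=f.x;R,t=pose(v);print(v,np.degrees(v[3]),np.round(f.fun,1));print("padfit",R@np.array([v[4],v[5],0])+t)
```

```text
pad [ 0.52481722 -0.01385821  0.05251366] [array([-0.4872026 ,  0.62467722]), array([-0.72879835,  0.70782744]), array([-0.26083959,  0.647466  ]), array([ 0.04273833, -0.21301965])]
low [ 0.49112701 -0.08775953  0.0355    ] [0.47711815 0.04131672 0.0355    ] 6.194161549545072 0.12983422283750648
[0.58951624 0.05322205 0.0765    ] 6.046291944136329 0.12023338298757899
[ 0.54044848 -0.01683409  0.0552695   0.09881425 -0.01570639  0.00633111] 5.661639311603049 [-0.4 -0.5  1.3  0.7  0.6  0.2 -1.4 -0.9  0.2 -0.4 -0.3  1.2  0.2  0.2
 -0.6  0.2 -1.   0.7 -0.1 -0.  -0.7]
padfit [ 0.52513671 -0.0119899   0.0498976 ]
```

```bash
cat >> tilt.py <<'E'
P=np.array([.525,-.0130,.0507]);YAW=np.radians(5.8)
def tcp_for(h,P=P,L=.1053):
    a=np.radians(20);n=np.array([-np.sin(a)*np.cos(YAW),-np.sin(a)*np.sin(YAW),np.cos(a)])
    return P+(h+L)*n+np.array([0,0,-.008])
E
python3 - <<'E'
from tilt import *
goto(tcp_for(.02),95.8); goto(tcp_for(.06),95.8)
E
```

```text
t 10.6 pos [ 0.5004 -0.1686  0.2324] head 95.23 delta [15.23 -0.41  7.19] turn -0.5656825562314225 F [ 0.03 -0.   -1.54] op 0.271
t 10.6 pos [ 0.5004 -0.1686  0.2324] head 95.23 delta [15.22 -1.78  3.43] turn -0.5656825562314225 F [ 0.03 -0.   -1.54] op 0.271
```

Call:
send_rows --series '[{"delta_pos": [3,-0.4,0],"turn": -0.6,"jaw": 1},{"delta_pos": [6,-0.8,0],"turn": -0.6,"jaw": 1},{"delta_pos": [9,-1.2,1],"turn": -0.6,"jaw": 1},{"delta_pos": [12,-1.6,2],"turn": -0.6,"jaw": 1},{"delta_pos": [14,-1.8,3],"turn": -0.6,"jaw": 1},{"delta_pos": [15.2,-1.8,3.4],"turn": -0.6,"jaw": 1},{"delta_pos": [15.2,-1.2,5],"turn": -0.6,"jaw": 1},{"delta_pos": [15.2,-0.6,6.7],"turn": -0.6,"jaw": 1}]'

```text
clock: 11.27
tool_pos: [0.4813, -0.0159, 0.1658]
eef_rot: [0.669, 0.743, 0.001, 0.001]
contact_force: [1.2, -0.2, -1.9]
opening: 0.268
```

Call:
send_rows --series '[{"delta_pos": [0,0.2,0.5],"turn": 0,"jaw": 1},{"delta_pos": [0,0.2,0.5],"turn": 0,"jaw": 1},{"delta_pos": [0,0.2,0.5],"turn": 0,"jaw": 1}]'

```text
clock: 11.52
tool_pos: [0.4824, -0.0167, 0.1608]
eef_rot: [0.67, 0.743, -0.0, -0.0]
contact_force: [0.6, 0.3, -1.0]
opening: 0.272
```

```bash
cat > look.py <<'E'
import sys
from tilt import *
n=sys.argv[1]
goto(tcp_for(.02),95.8)
s=r.get_state();p=vision.camera_params("wrist")
w=vision.snapshot("wrist");sd=vision.snapshot("side");t=vision.snapshot("top")
np.save(f"{n}.npy",dict(s=s,p=p),allow_pickle=True)
cv2.imwrite(f"pics/w{n}.png",w);cv2.imwrite(f"pics/s{n}.png",sd);cv2.imwrite(f"pics/t{n}.png",t)
cv2.imwrite(f"pics/s{n}a.png",np.clip(cv2.resize(sd[170:260,290:390],None,fx=7,fy=6.6,interpolation=cv2.INTER_CUBIC)*1.5,0,255).astype(np.uint8))
cv2.imwrite(f"pics/w{n}a.png",np.clip(cv2.resize(w[180:320,230:420],None,fx=4,fy=4,interpolation=cv2.INTER_CUBIC)*1.2,0,255).astype(np.uint8))
E
python3 look.py 12
```

```text
t 11.52 pos [ 0.4824 -0.0167  0.1608] head 95.92 delta [-0.06 -0.01  0.03] turn 0.1152887859590237 F [ 0.63  0.34 -0.95] op 0.272
```

View pics/s12a.png

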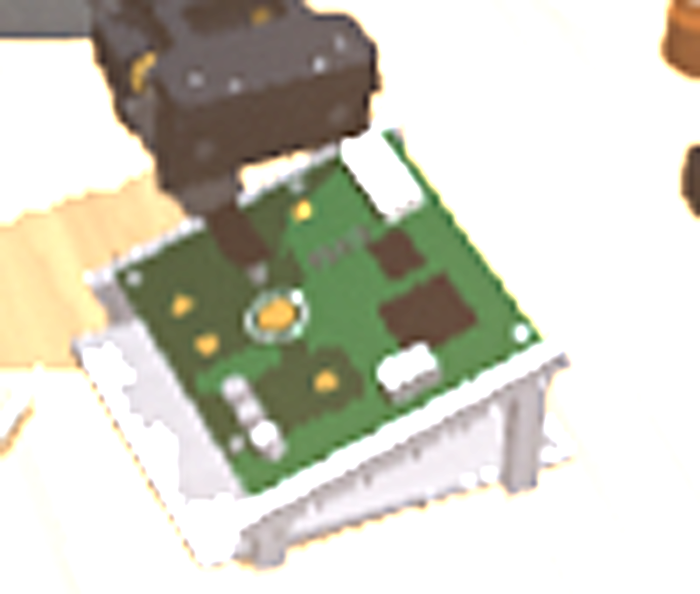

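View pics/w12a.png

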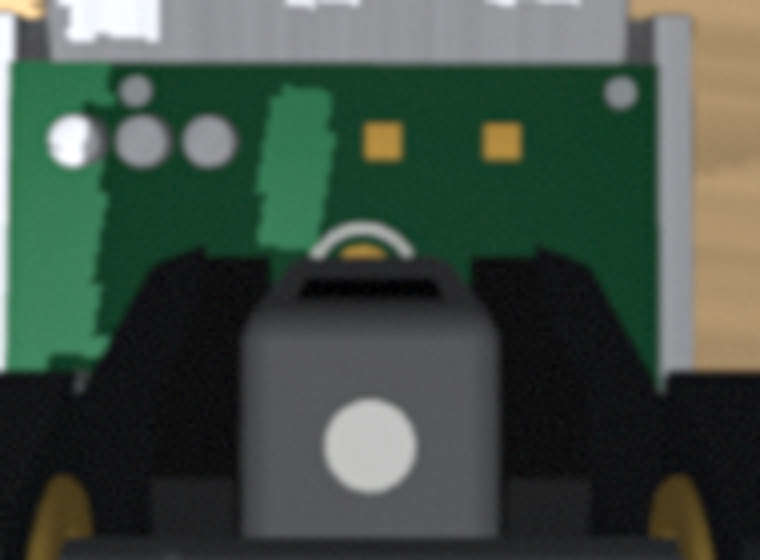

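Run:
```python
from tilt import *
d=np.load("12.npy",allow_pickle=True).item();s=d["s"];R=Ro.from_quat(s["eef_rot"]).as_matrix();S=vision.camera_params("side")
im=cv2.imread("pics/s12.png")[192:225,308:348]
cv2.imwrite("pics/s12b.png",np.clip(cv2.resize(im,None,fx=18,fy=18,interpolation=cv2.INTER_CUBIC)*1.6,0,255).astype(np.uint8))
tc=lambda X:np.round((proj(S,X)-[308,192]+.5)*18-.5,0)
for th in(16,18,20,22,24):
    a=np.radians(th);f=lambda l,x=0,y=0:s["tool_pos"]+R@(np.array([x,y,-.008])+l*np.array([0,np.sin(a),np.cos(a)]))
    print(th,"tip",tc(f(.1053)),"barrel end",tc(f(.0903)),"shoulder",tc(f(.0453)))
a=np.radians(20)
for P_ in(np.array([.525,-.013,.0507]),): print("pad",tc(P_))
```

```text
16 tip [304. 405.] barrel end [278. 339.] shoulder [198. 133.]
18 tip [327. 392.] barrel end [298. 328.] shoulder [208. 127.]
20 tip [350. 380.] barrel end [318. 317.] shoulder [219. 122.]
22 tip [372. 366.] barrel end [337. 305.] shoulder [229. 116.]
24 tip [394. 353.] barrel end [356. 294.] shoulder [238. 110.]
pad [393. 466.]
```

View pics/s12b.png

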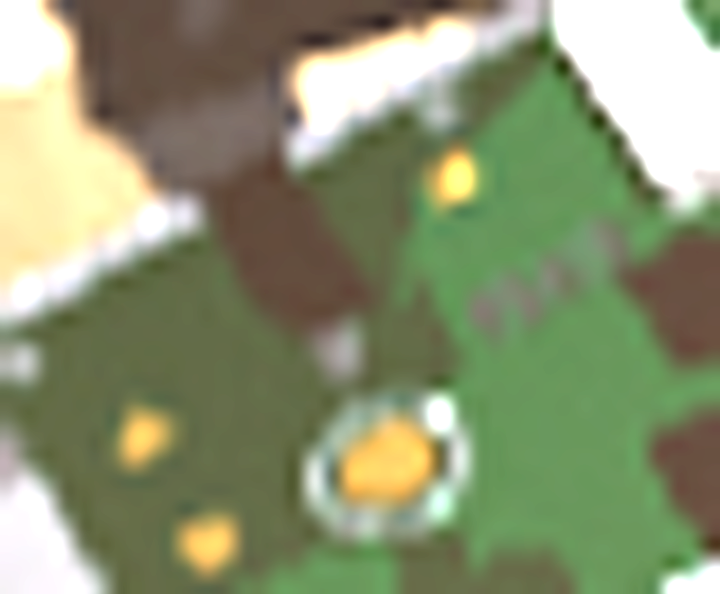

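Call:
send_rows --series '[{"delta_pos": [-0.1,0.1,0.3],"turn": 0,"jaw": 1},{"delta_pos": [-0.1,0.2,0.6],"turn": 0,"jaw": 1},{"delta_pos": [-0.1,0.3,0.9],"turn": 0,"jaw": 1},{"delta_pos": [-0.1,0.45,1.2],"turn": 0,"jaw": 1},{"delta_pos": [-0.1,0.55,1.5],"turn": 0,"jaw": 1},{"delta_pos": [-0.1,0.6,1.65],"turn": 0,"jaw": 1},{"delta_pos": [-0.1,0.6,1.65],"turn": 0,"jaw": 1},{"delta_pos": [-0.1,0.6,1.65],"turn": 0,"jaw": 1}]'

```text
clock: 12.33
tool_pos: [0.4885, -0.0164, 0.144]
eef_rot: [0.669, 0.743, -0.0, -0.0]
contact_force: [-0.2, 0.1, -1.2]
opening: 0.27
```

```bash
cat > ff.py <<'E'
from tilt import *
F=[]
for i in range(6):
    vision.snapshot("side");F.append(r.get_state()["contact_force"])
F=np.array(F);print("F",F.mean(0).round(2),"sd",F.std(0).round(2))
s=r.get_state();a=np.radians(20);n=np.array([-np.sin(a)*np.cos(YAW),-np.sin(a)*np.sin(YAW),np.cos(a)])
e=s["tool_pos"]-tcp_for(0);print("h along n",(e@n*1000).round(2),"lateral mm",((e-(e@n)*n)*1000).round(2),"F.n",(F.mean(0)@n).round(2))
E
python3 ff.py; python3 look.py 13;python3 - <<'E'
import cv2,numpy as np
im=cv2.imread("pics/s13.png")[192:225,308:348]
cv2.imwrite("pics/s13b.png",np.clip(cv2.resize(im,None,fx=18,fy=18,interpolation=cv2.INTER_CUBIC)*1.6,0,255).astype(np.uint8))
E
```

```text
F [ 0.22  0.23 -1.26] sd [0.26 0.75 0.4 ]
h along n 2.7 lateral mm [0.32 0.27 0.13] F.n -1.27
t 12.63 pos [ 0.4886 -0.0165  0.1443] head 95.98 delta [-0.02 -0.63 -1.61] turn 0.1810946083519127 F [ 0.1  -0.72 -1.56] op 0.269
```

View pics/s13b.png

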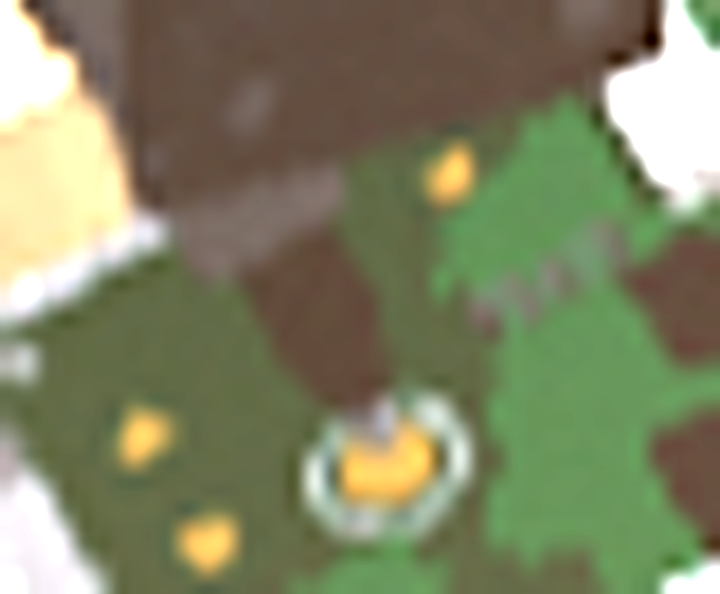

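View pics/w13a.png

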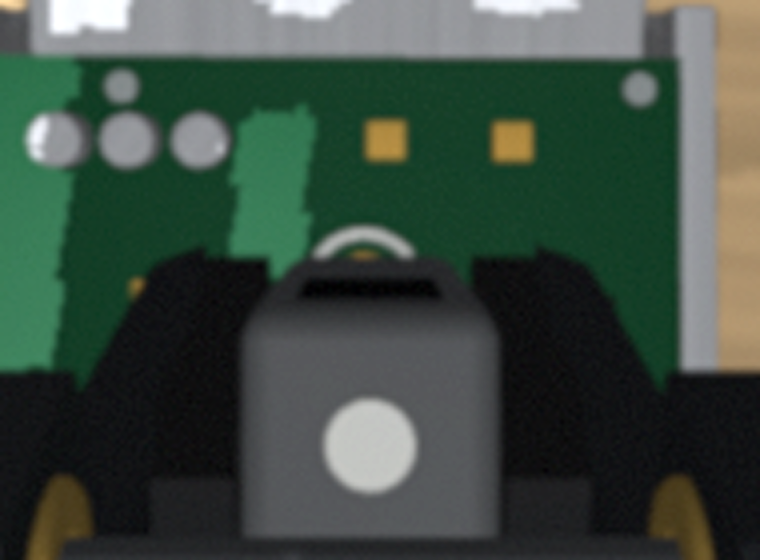

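Call:
send_rows --series '[{"delta_pos": [-0.1,0.03,0.1],"turn": 0,"jaw": 1},{"delta_pos": [-0.1,0.07,0.2],"turn": 0,"jaw": 1},{"delta_pos": [-0.1,0.07,0.2],"turn": 0,"jaw": 1},{"delta_pos": [-0.1,0.07,0.2],"turn": 0,"jaw": 1}]'

```text
clock: 13.12
tool_pos: [0.4894, -0.0174, 0.1421]
eef_rot: [0.669, 0.743, -0.0, -0.0]
contact_force: [0.1, 0.1, -1.9]
opening: 0.271
```

```bash
python3 ff.py
```

```text
F [-0.28 -0.21 -0.69] sd [0.18 0.41 0.36]
h along n 0.5 lateral mm [ 0.39 -0.7   0.11] F.n -0.55
```

Call:
send_rows --series '[{"delta_pos": [0,0.03,0.1],"turn": 0,"jaw": 1},{"delta_pos": [0,0.07,0.2],"turn": 0,"jaw": 1},{"delta_pos": [0,0.07,0.2],"turn": 0,"jaw": 1},{"delta_pos": [0,0.07,0.2],"turn": 0,"jaw": 1}]'

```text
clock: 13.75
tool_pos: [0.4901, -0.0173, 0.1402]
eef_rot: [0.669, 0.743, 0.0, 0.0]
contact_force: [-0.4, -0.2, 0.2]
opening: 0.269
```

```bash
python3 ff.py
```

```text
F [-0.09 -0.28  0.29] sd [0.1  0.7  0.26]
h along n -1.61 lateral mm [ 0.37 -0.69  0.11] F.n 0.31
```

Call:
send_rows --series '[{"delta_pos": [0,0.04,0.1],"turn": 0,"jaw": 1},{"delta_pos": [0,0.07,0.2],"turn": 0,"jaw": 1},{"delta_pos": [0,0.1,0.28],"turn": 0,"jaw": 1},{"delta_pos": [0,0.1,0.28],"turn": 0,"jaw": 1},{"delta_pos": [0,0.1,0.28],"turn": 0,"jaw": 1}]'

```text
clock: 14.47
tool_pos: [0.4911, -0.0172, 0.1374]
eef_rot: [0.669, 0.743, 0.0, 0.0]
contact_force: [0.1, -0.4, 1.6]
opening: 0.263
```

```bash
python3 ff.py; python3 ff.py; python3 look.py 14;python3 - <<'E'
import cv2,numpy as np
im=cv2.imread("pics/s14.png")[192:225,308:348]
cv2.imwrite("pics/s14b.png",np.clip(cv2.resize(im,None,fx=18,fy=18,interpolation=cv2.INTER_CUBIC)*1.6,0,255).astype(np.uint8))
E
```

```text
F [ 0.16 -0.53  1.31] sd [0.3  0.3  0.38]
h along n -4.59 lateral mm [ 0.36 -0.68  0.11] F.n 1.19
F [-0.34  0.15  1.33] sd [0.46 0.46 0.64]
h along n -4.61 lateral mm [ 0.35 -0.69  0.1 ] F.n 1.36
t 15.07 pos [ 0.4911 -0.0172  0.1374] head 95.99 delta [ 0.08 -0.87 -2.3 ] turn 0.18558893924193853 F [0.34 0.34 1.64] op 0.27
```

View pics/s14b.png

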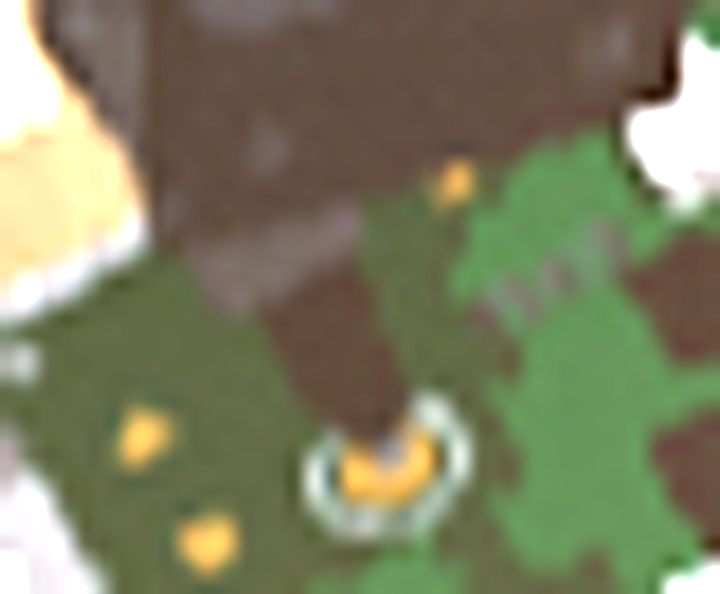

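View pics/w14a.png

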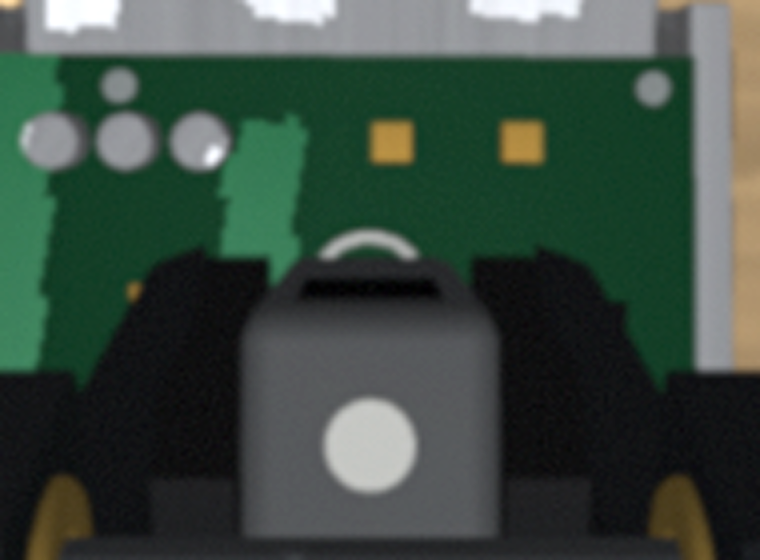

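Run:
```python
from tilt import *
for off in(0,-.001,-.0015,-.002,-.003):
  print("off",off)
  # top's lateral offset with pivot: model point = off*perp + top*axis; search th
  s=r.get_state();R=Ro.from_quat(s["eef_rot"]).as_matrix();p=vision.camera_params("wrist")
  for top in(.0235,.0247,.026):
    out=[]
    for row in(318.5,290.9,291.0):
      best=min(np.arange(-10,40,.1),key=lambda th:abs(proj(p,s["tool_pos"]+R@(np.array([.0007,0,-.008])+top*np.array([0,-np.sin(np.radians(th)),-np.cos(np.radians(th))])+off*np.array([0,np.cos(np.radians(th)),-np.sin(np.radians(th))])))[1]-row))
      out.append(round(best,1))
    print(top,out)
for n in("9","10","11","12","14"):
    g=cv2.cvtColor(cv2.imread(f"pics/w{n}.png"),cv2.COLOR_BGR2GRAY)[270:330,300:345];m=g>110;ys,xs=np.nonzero(m);print(n,xs.mean()+300,ys.mean()+270,ys.min()+270,ys.max()+270,xs.min()+300,xs.max()+300)
```

```text
off 0
0.0235 [np.float64(-0.1), np.float64(25.4), np.float64(25.3)]
0.0247 [np.float64(2.0), np.float64(25.7), np.float64(25.7)]
0.026 [np.float64(4.0), np.float64(26.1), np.float64(26.0)]
off -0.001
0.0235 [np.float64(-2.5), np.float64(22.9), np.float64(22.9)]
0.0247 [np.float64(-0.3), np.float64(23.4), np.float64(23.4)]
0.026 [np.float64(1.8), np.float64(23.9), np.float64(23.8)]
off -0.0015
0.0235 [np.float64(-3.7), np.float64(21.7), np.float64(21.6)]
0.0247 [np.float64(-1.4), np.float64(22.3), np.float64(22.2)]
0.026 [np.float64(0.8), np.float64(22.8), np.float64(22.7)]
off -0.002
0.0235 [np.float64(-4.8), np.float64(20.5), np.float64(20.4)]
0.0247 [np.float64(-2.5), np.float64(21.1), np.float64(21.1)]
0.026 [np.float64(-0.3), np.float64(21.7), np.float64(21.7)]
off -0.003
0.0235 [np.float64(-7.0), np.float64(18.2), np.float64(18.1)]
0.0247 [np.float64(-4.6), np.float64(18.9), np.float64(18.8)]
0.026 [np.float64(-2.3), np.float64(19.6), np.float64(19.5)]
9 322.0232558139535 311.1240310077519 307 314 312 332
10 322.0820045558087 290.8997722095672 279 302 311 333
11 322.06680584551145 290.98538622129433 279 303 310 334
12 322.0374707259953 291.08899297423886 280 302 311 333
14 322.0253456221198 291.00921658986175 280 302 311 333
```

Run:
```python
import cv2,numpy as np
for n in("9","14"):
    a=cv2.imread(f"pics/w{n}.png")[205:325,280:365]
    cv2.imwrite(f"pics/z{n}.png",np.clip(cv2.resize(a,None,fx=6,fy=6,interpolation=cv2.INTER_CUBIC)*1.8,0,255).astype(np.uint8))
a=np.hstack([cv2.imread("pics/z9.png")[:, :510],cv2.imread("pics/z14.png")])
a=cv2.resize(a,(800,565));cv2.imwrite("pics/z.png",a)
for n in("9","14"):
    g=cv2.imread(f"pics/w{n}.png")[:,:,1].astype(int)
    print(n,[(i,int(g[i,314:331].mean())) for i in range(208,318,1)])
```

```text
9 [(208, 9), (209, 9), (210, 10), (211, 11), (212, 9), (213, 10), (214, 10), (215, 9), (216, 14), (217, 26), (218, 38), (219, 42), (220, 43), (221, 43), (222, 42), (223, 42), (224, 42), (225, 42), (226, 42), (227, 43), (228, 42), (229, 42), (230, 43), (231, 42), (232, 42), (233, 42), (234, 42), (235, 42), (236, 42), (237, 42), (238, 42), (239, 42), (240, 42), (241, 42), (242, 42), (243, 42), (244, 43), (245, 42), (246, 42), (247, 42), (248, 43), (249, 43), (250, 40), (251, 30), (252, 16), (253, 5), (254, 4), (255, 5), (256, 4), (257, 5), (258, 4), (259, 4), (260, 4), (261, 4), (262, 4), (263, 5), (264, 4), (265, 4), (266, 4), (267, 4), (268, 4), (269, 4), (270, 4), (271, 4), (272, 4), (273, 3), (274, 5), (275, 5), (276, 13), (277, 26), (278, 37), (279, 42), (280, 43), (281, 43), (282, 45), (283, 48), (284, 52), (285, 56), (286, 60), (287, 64), (288, 66), (289, 68), (290, 70), (291, 72), (292, 74), (293, 76), (294, 77), (295, 77), (296, 77), (297, 78), (298, 77), (299, 77), (300, 78), (301, 77), (302, 77), (303, 76), (304, 76), (305, 77), (306, 82), (307, 97), (308, 123), (309, 147), 
[... 630 characters left out ...]
, 36), (257, 41), (258, 45), (259, 49), (260, 54), (261, 58), (262, 62), (263, 66), (264, 70), (265, 73), (266, 74), (267, 74), (268, 74), (269, 74), (270, 74), (271, 74), (272, 74), (273, 74), (274, 74), (275, 74), (276, 74), (277, 74), (278, 75), (279, 88), (280, 112), (281, 134), (282, 150), (283, 159), (284, 164), (285, 165), (286, 165), (287, 166), (288, 166), (289, 165), (290, 165), (291, 166), (292, 165), (293, 165), (294, 165), (295, 166), (296, 165), (297, 165), (298, 163), (299, 158), (300, 149), (301, 132), (302, 107), (303, 85), (304, 75), (305, 74), (306, 74), (307, 75), (308, 74), (309, 75), (310, 74), (311, 75), (312, 75), (313, 70), (314, 53), (315, 36), (316, 31), (317, 31)]
```

View pics/z.png

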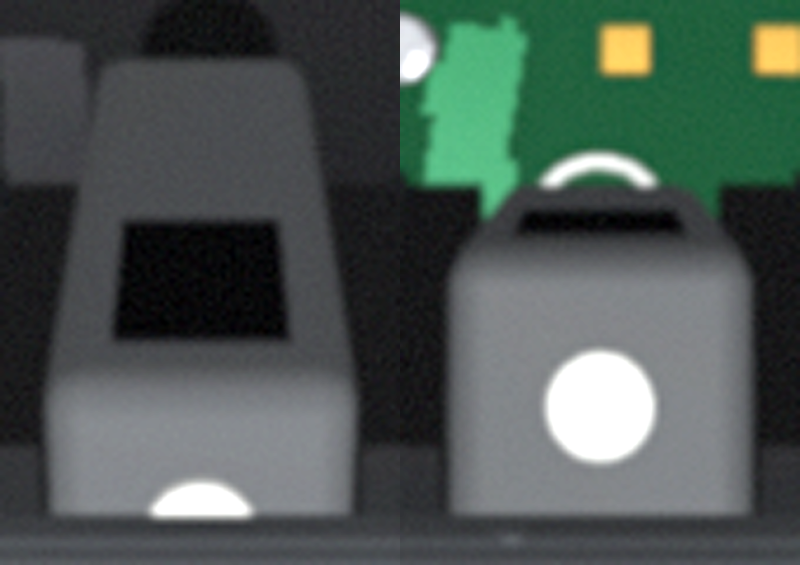

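Run:
```python
from tilt import *
from scipy.optimize import least_squares
s=r.get_state();R=Ro.from_quat(s["eef_rot"]).as_matrix();p=vision.camera_params("wrist")
def row(y,ax,th,off):  # y lateral (tool y), ax along axis upward from grasp
    c,n=np.cos(th),np.sin(th)
    q=np.array([.0007,0,-.008])+ax*np.array([0,-n,-c])+(y+off)*np.array([0,c,-n])
    return proj(p,s["tool_pos"]+R@q)[1]
def pred(v):
    off,a,w1,w2,rd,th,th0=v;t=.07-a
    f=lambda T:[row(-.012,-a,T,off),row(-.012,w1,T,off),row(-.012,w2,T,off),row(-rd,t,T,off),row(rd,t,T,off)]
    return f(th0)[:4]+f(th)
obs=np.array([217,251.3,276.9,308,244.3,249.4,254.5,280.1,301.9])
for mode in("th0=0 ","free th0"):
    k=1e4 if "=0" in mode else 30
    for aw in (1000,):
        res=lambda v:list(pred(v)-obs)+[(v[1]-.0453)*aw,(v[4]-.0045)*500,v[6]*k,v[0]*200]
        f=least_squares(res,[-.001,.0453,-.01,.01,.0045,.36,0],x_scale=[.001]*5+[.1]*2)
        v=f.x;print(mode,np.round(v[:5]*1000,2),np.degrees(v[5:]),np.round(f.fun[:9],2))
```

```text
th0=0  [-1.91 44.7  -2.87 17.99  3.83] [2.17219823e+01 1.92737284e-05] [-0.57 -0.16 -0.06  0.   -0.17  0.88  0.35 -0.22 -0.16]
free th0 [-1.92 44.62 -2.8  18.2   3.81] [21.72643608  0.2327846 ] [-0.28 -0.15 -0.06 -0.14 -0.19  0.85  0.35 -0.18 -0.23]
```

Run:
```python
import cv2
a=cv2.imread("pics/t14.png");cv2.imwrite("pics/t14c.png",cv2.resize(a[160:280,170:310],None,fx=5,fy=5,interpolation=cv2.INTER_CUBIC))
```

```text
(no output)
```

View pics/t14c.png

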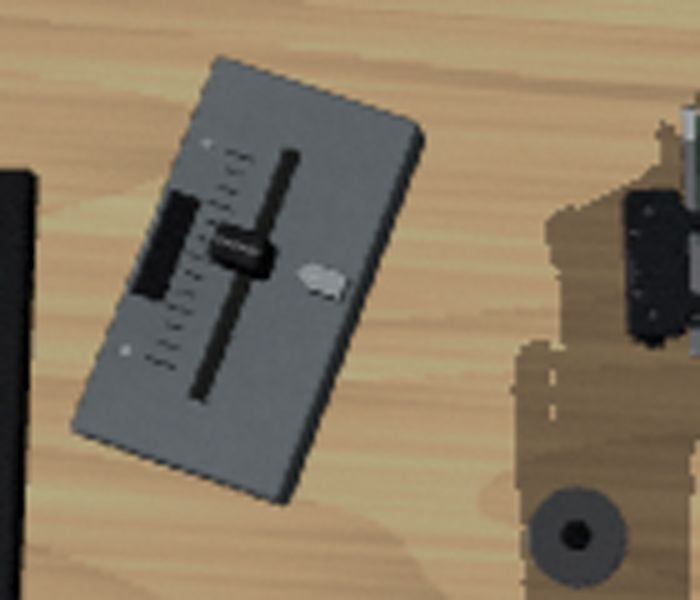

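View pics/s14.png

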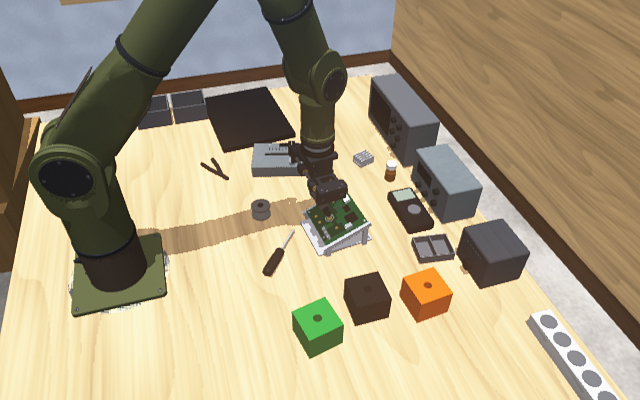

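```bash
python3 ff.py; python3 -c "
from plant import order;print(order.finish_job())"
```

```text
F [ 0.11 -0.08  1.13] sd [0.52 0.47 0.6 ]
h along n -4.62 lateral mm [ 0.35 -0.71  0.1 ] F.n 1.02
the job is handed in; nothing more can be done
None
```

I did both parts and handed the job in at about 15 s of the 61 s, with the tester still held in contact with the pad.

- **Fader:** I gripped it, slid it about 53.5 mm along the track and let go. In the wrist picture afterwards its white line lay within about 0.3 mm of the pointer's nose. It still stood at the pointer in the last top view.
- **Tester:** The tool can only point straight down, so I tilted the tester in the jaws. I lifted it part way, pushed its barrel against the rim of the stand's hole, then gripped harder and carried it to the board.
- **On the pad:** The side view shows the tip on the gold pad. In the wrist view the white ring is centred on the tester's column.
- **Press:** After contact the force along the board's normal rose by about 2.3–2.6 N. The tool also went about 4.6–4.9 mm past first contact, so the tip is pushed in about half way.
- **Tilt:** The checks disagreed a little. My first side view estimate gave 20–21°, and a fit to the wrist pictures gave about 21.7°. My best estimate is about 21.5° against the board's 20°, so the tester is probably 1–2° off square. I left it, because that is close to how well I could measure it.
- **Other objects:** In the last pictures nothing else on the bench appeared to have moved.

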